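Scan reagent bottles side by side and load the analyser lane

TASK

Register the reagent bottles and load the analyser: take the bottles in the order black cap, green cap, orange cap (only two may be there) and hold each one upright and still at the reading point of the code reader, lifted level with its window, with first the red, then the yellow, then the blue side squarely facing the window, two seconds each. Slide the bottles upright, one behind the other, into the analyser's loading lane under its lips until all are inside behind the gate line, then shut the red gate fully behind them; leave the other things on the bench alone.

Things in the scene. Friction and masses are not known exactly. Their poses are not given: they have to be found in the camera images.
- bottle_black: Reagent bottle, black cap; may be absent. White square body 60 x 60 mm, 74 high; neck 28 across; round cap 38 across from 92 to 124 mm up (grip here). 0.25 kg. Origin: centre of underside, z up. Bar-code labels, each repeated as a stripe on the shoulder: red on the +y side, yellow -x, blue -y (anticlockwise from above); +x blank.
- bottle_black_red (a point): Centre of the red side of that bottle, on its face, 40 mm above its underside.
- bottle_black_yellow (a point): Centre of the yellow side of that bottle, on its face, 40 mm above its underside.
- bottle_black_blue (a point): Centre of the blue side of that bottle, on its face, 40 mm above its underside.
- bottle_green: Reagent bottle, green cap; may be absent. White square body 60 x 60 mm, 74 high; neck 28 across; round cap 38 across from 92 to 124 mm up (grip here). 0.25 kg. Origin: centre of underside, z up. Bar-code labels, each repeated as a stripe on the shoulder: red on the +y side, yellow -x, blue -y (anticlockwise from above); +x blank.
- bottle_green_red (a point): Centre of the red side of that bottle, on its face, 40 mm above its underside.
- bottle_green_yellow (a point): Centre of the yellow side of that bottle, on its face, 40 mm above its underside.
- bottle_green_blue (a point): Centre of the blue side of that bottle, on its face, 40 mm above its underside.
- bottle_orange: Reagent bottle, orange cap; may be absent. White square body 60 x 60 mm, 74 high; neck 28 across; round cap 38 across from 92 to 124 mm up (grip here). 0.25 kg. Origin: centre of underside, z up. Bar-code labels, each repeated as a stripe on the shoulder: red on the +y side, yellow -x, blue -y (anticlockwise from above); +x blank.
- bottle_orange_red (a point): Centre of the red side of that bottle, on its face, 40 mm above its underside.
- bottle_orange_yellow (a point): Centre of the yellow side of that bottle, on its face, 40 mm above its underside.
- bottle_orange_blue (a point): Centre of the blue side of that bottle, on its face, 40 mm above its underside.
- reader: Fixed code reader, grey box 60 x 84 mm on a dark foot, 105 mm high. Origin at table level. Its window (black with a red line) is on the -x face, 21 mm from the origin and 64 mm up, and looks along -x. A blue and grey patch printed on the table shows where a bottle is held.
- reader_spot (a point): Reading point: 29 mm in front of the window, on its axis, 64 mm above the table. The centre of the side being read belongs here, squarely facing the window: the bottle's axis is then 59 mm from the window, its underside 24 mm above the table. Axes as the reader's.
- lane: Fixed aluminium loading lane of the white analyser. Origin: on the table, middle of the lane's mouth; +x runs into the lane, z up. Two rails, 66 mm apart inside, 82 mm outside, 88 mm high, from x = 0 to the stop plate at 215 mm. Its floor is the table. Three bottles fit; each one pushes on those already inside. Analyser housing: x 80 to 330, y -51 to -291 mm, 150 mm high.
- lane_lips (a point): Middle of the slot between the steel lips, at the mouth, 88 mm above the table. The lips (83 to 88 mm high, 44 mm apart) reach over the bottles' shoulders, 9 mm clear, for the lane's whole length, so a bottle cannot be lowered in; it is slid in through the mouth, cap above the lips.
- lane_apron (a point): Point on the table before the mouth, 85 mm out along the lane's -x, where a bottle can be set down. Guide wings 22 mm high flare out between it and the mouth: 72 mm apart at x = -23, 100 mm apart at x = -67 mm of the lane. The strip of table from here to before the reader, about 420 mm ahead of the robot base, is clear.
- gate (a joint): Sliding red gate across the lane's mouth, a plate 72 mm wide, 64 mm high, at x = -12 mm of the lane. In m: 0 = shut (centred on the lane), grows to 0.1 as it slides along the lane's -y; starts open. It stays where it is left; 1.5 N friction.
- gate_post (a point): Grip point on the gate's black post (16 x 16 mm, 64 to 136 mm above the table): on its axis, 118 mm up. Moves with the gate.
- sample_cup: Bystander, to be left alone: sample cup with red lid, 44 mm across, 60 mm high. Origin under its centre.
- dish: Bystander, to be left alone: clear round dish, 60 mm across, 14 mm high. Origin under its centre.
- tip_box: Bystander, to be left alone: blue tip box 80 x 110 x 45 mm. Origin under its centre.
- marker: Bystander, to be left alone: black marker pen 130 mm long. Origin under its centre.
- mouse: Bystander, to be left alone: black and red computer mouse. Origin under its centre.

How it is judged:
By the outcome, as a careful person would: the job done as asked, in the order asked, and still so for the second after the job is handed in, with the robot touching nothing.
Of bottle_black, bottle_green, bottle_orange only 2 to 3 are there at a start; the rules pass over those that are not, and their reading is None.
At some moment in a run one of bottle_black, bottle_green, bottle_orange may be knocked a few centimetres aside while the robot is not near it.
Once in a run the grip may slacken for a moment while it holds something.
It also fails if it takes over 210 s, if anything falls off the work surface, if the arm or the gripper's body presses on something with over 40 N, if the wrist force passes 120 N, or if a joint passes its speed limit or range.

ROBOT

A 6-joint arm with a two-finger parallel gripper is mounted at the origin on the work surface. World frame = base frame: x ahead of the robot, y to its left, z up, the work surface at z = 0. Lengths are in mm, angles in rad, forces in N, time in s.
With the tool pointing down it reaches from about 275 to 1000 mm from the base axis. Payload 8.4 kg.
Tool frame: the origin (TCP) lies at the very end of the fingers, on their centre line; the grasp point (between the pads) lies 19 mm behind it; z points along the fingers, y is the direction in which the jaws open and shut (so a half turn about z gives the same grasp; the last joint's range is limited). The gripper opens to 85 mm and grips with 20 to 120 N. Pads are 22 mm wide; open, the fingers measure 114 mm over their backs; the gripper's body (76 mm by 85 mm) begins 54 mm behind the grasp point. The pads swing forward as they close: fully open they stand 13 mm farther back than shut.
Start: joints at [1.143, 0.353, 1.633, -0, 1.155, -0.002], TCP at [258.155, 569.196, 231.281] pointing down, gripper open.
Joint ranges: [-2.63, 2.63], [-0.92, 2.1], [0.06, 2.66], [-1.3, 4.44], [0, 2.69], [-3.02, 3.02]. Speed limits (rad/s): [2.22, 2.22, 2.79, 3.14, 3.14, 3.14].

INTERFACE

Orientations are given as [roll, pitch, yaw] about the fixed x, y, z axes, in that order (R = Rz(yaw) Ry(pitch) Rx(roll)).
In Python, from rig import r gives the robot as it stands.
- The arm moves only by the tool jog_arm, never from a script. Its argument "moves" is a list of rows, each an object with "grip": the gripper command: -1 is fully open, 1 is shut, values between are in proportion; "translation": the shift along the tool's x, y, z in m, a list of three; "twist": the turn, a rotation vector about the tool's x, y, z in rad, a list of three. In form: [{"grip": grip, "translation": [dx, dy, dz], "twist": [ax, ay, az]}, ...]. A call has 1 to 10 rows; each row shifts and turns the commanded pose from where the row before left it, along the tool's axes as they then stand; what a row does not reach is not made up. A row lasts 1/12 s, in which the tool goes at most 41.7 mm and 7.16 degrees, less where a joint would pass 70% of its speed; a pose out of reach is approached as far as the arm can. A call with a gripper value outside its range is refused whole. The fingers move at their own pace and stop on an object; "squeeze" is the grip in N (left out, the last holds). Time passes only in rows, so rows that do not move let the fingers close. It gives the time, the measured TCP pose, the force and the opening at its end, in the units of the state.
- r.sense(): the state, without advancing time (a new reading comes with each control period).
- r.grab_frame(name): name is "scene" or "top" or "wrist"; returns (picture, depth): 400x640x3 uint8, red, green, blue; 400x640 float32, mm along the optical axis (not along the pixel's ray), 0 where there is no reading.
- r.calibration(name): a dict with "fx", "fy", "cx", "cy" (pixels), "R" (3x3) and "t" (3): a world point X has camera coordinates R X + t. Camera axes: x right, y down, z forward; pixel columns grow to the right and rows downward; lengths in mm; the calibration is good to about 2 mm. The wrist camera is an equidistant fisheye: a pixel r from the principal point sees the ray r / f radians off the axis. A picture is of the moment at which its call begins: read the wrist's pose just before it. calibration takes no time and is no camera call; for the wrist camera it gives the pose at the moment of the call.
- r.sign_off(): hands the job in, once; it reports no verdict.
The state is a dict: "clock": time; "qpos": joint angles; "qvel": joint speeds; "joint_efforts": joint torques, N m; "eef_pos": TCP position; "tcp_rot": TCP orientation; "contact_force": force on the tool from outside, world axes, zero at the start; "wrist_torque": the same for the moment, N m; "opening": opening from 0.0 (shut) to 1.0 (fully open).
Only numpy, scipy, OpenCV 4.12 (cv2) and the standard library are available. Lean on these libraries where they do the work, as an engineer would, in place of code of your own. Each camera call takes 0.05 s, during which the arm holds its last target.

## Working session

There is one attempt and no reset: what is moved stays moved. The work goes in short steps, Python scripts to look and compute and a tool call to move; the robot and the scene stay as the last step left them, time stands still between calls to the robot, and variables do not carry over. Pictures are saved under pics/ and viewed, and the job is handed in when it is done.

Besides the shell and the picture viewer there is one more tool, called after "Request:" as name([rows], argument=value, ...), one row to a line, values as JSON. jog_arm: Moves the arm, as the interface text tells. Its arguments: {"type":"object","properties":{"moves":{"type":"array"},"squeeze":{"type":"number"}},"required":["moves"]}

```bash
ls; mkdir -p pics
python3 - <<'E'
from rig import r
import cv2
s=r.sense();print(s)
for n in ("scene","top","wrist"):
    c=r.calibration(n);print(n,c)
    p,d=r.grab_frame(n)
    cv2.imwrite(f"pics/{n}0.png",p[:,:,::-1])
    import numpy as np
    np.save(f"pics/{n}0d.npy",d)
E
```

```text
pics
{'clock': 0.0, 'qpos': array([ 1.14258241e+00,  3.53621483e-01,  1.63411406e+00, -2.55342567e-05,
        1.15518410e+00, -2.41654406e-03]), 'qvel': array([-0.00041031,  0.00012789, -0.00029384,  0.00080983,  0.00293982,
       -0.00114456]), 'joint_efforts': array([ 2.92840123e-03, -6.05245614e+01, -3.42076600e+01,  2.74258873e-04,
        9.23670188e-03,  1.93565526e-06]), 'eef_pos': array([257.9813311 , 568.77014279, 230.58691761]), 'tcp_rot': array([-3.14026562e+00,  2.01400242e-05,  2.71580562e+00]), 'contact_force': array([-0.24561873, -0.18760212, -0.53763219]), 'wrist_torque': array([-0.09154876,  0.01088798, -0.03859641]), 'opening': 1.0031233405855677}
scene {'fx': 447.34659468522375, 'fy': 447.34659468522375, 'cx': 319.60771686563413, 'cy': 203.05968692763932, 'R': array([[ 0.79046053,  0.61231584, -0.01553932],
       [ 0.47897207, -0.63373742, -0.60742294],
       [-0.38178254,  0.47270096, -0.7942266 ]]), 't': array([-549.04488902,  -92.79416376, 1371.77774089])}
top {'fx': 445.82779549832867, 'fy': 445.82779549832867, 'cx': 319.0832165710506, 'cy': 197.90133056428263, 'R': array([[ 0.00860305, -0.99993403, -0.00761008],
       [-0.9918974 , -0.00756876, -0.12681589],
       [ 0.12674993,  0.00863942, -0.99189708]]), 't': array([ 147.65883806,  557.49400735, 1259.58222302])}
wrist {'fx': 309.70691628693146, 'fy': 309.70691628693146, 'cx': 319.10050799816094, 'cy': 200.9995735178767, 'R': array([[ 4.12438156e-01,  9.10985236e-01, -8.17486132e-04],
       [ 8.60413082e-01, -3.89247046e-01,  3.28901301e-01],
       [ 2.99306025e-01, -1.36354822e-01, -9.44363948e-01]]), 't': array([-624.99463402,  -43.00626721,  381.20603636])}
```

View pics/top0.png

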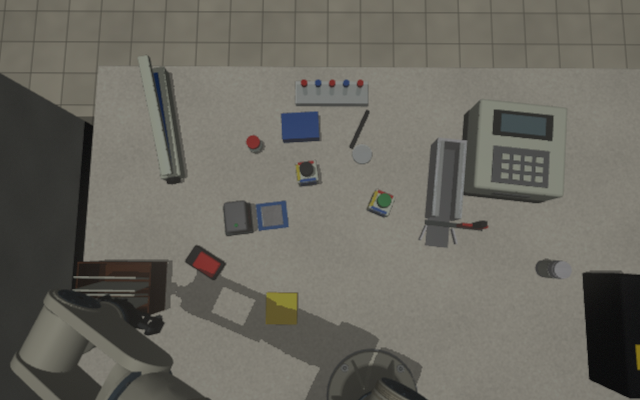

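View pics/scene0.png

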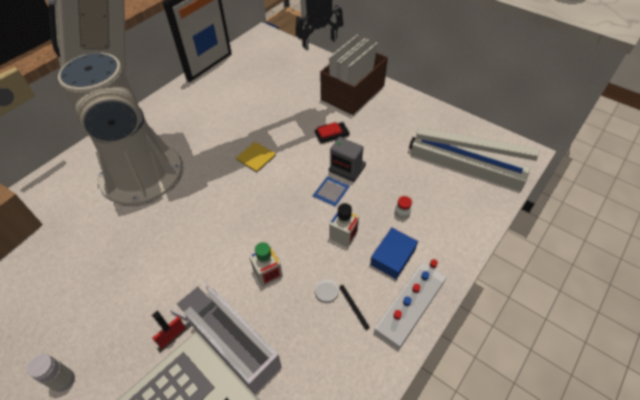

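View pics/wrist0.png

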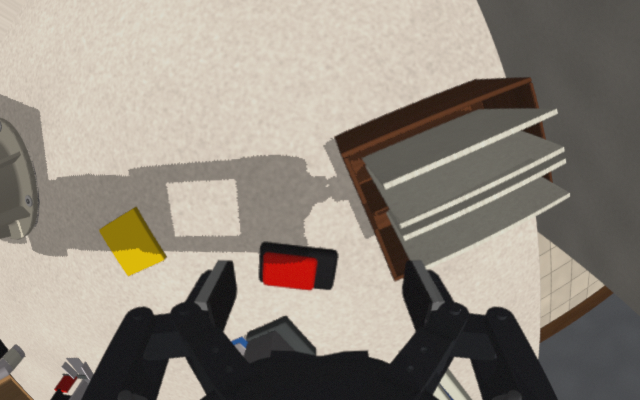

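Two bottles are in view, black cap at top (307,170) and green cap at (383,201). There is no orange one. The reader is at (238,217), with its patch at (272,215). The lane mouth is near (440,222), and the gate is open with its post at (482,226). I'll enlarge for accuracy.

```bash
cat > h.py <<'E'
import numpy as np, cv2
from rig import r
def pix2world(c,u,v,z):
    """intersect pixel ray with plane at height z (pinhole)"""
    R=np.array(c['R']);t=np.array(c['t'])
    d=R.T@np.array([(u-c['cx'])/c['fx'],(v-c['cy'])/c['fy'],1]); o=-R.T@t
    return o+d*(z-o[2])/d[2]
def proj(c,X):
    p=np.array(c['R'])@np.array(X)+np.array(c['t']); return c['cx']+c['fx']*p[0]/p[2], c['cy']+c['fy']*p[1]/p[2]
def crop(p,x0,y0,x1,y1,k,name):
    im=cv2.resize(p[y0:y1,x0:x1,::-1],None,fx=k,fy=k,interpolation=cv2.INTER_CUBIC)
    for x in range(x0-x0%10+10,x1,10): cv2.putText(im,str(x),((x-x0)*k,8),0,.3,(255,0,255),1); cv2.line(im,((x-x0)*k,10),((x-x0)*k,16),(255,0,255),1)
    for y in range(y0-y0%10+10,y1,10): cv2.putText(im,str(y),(0,(y-y0)*k),0,.3,(255,0,255),1); cv2.line(im,(20,(y-y0)*k),(26,(y-y0)*k),(255,0,255),1)
    cv2.imwrite(name,im)
E
python3 - <<'E'
from h import *
p=cv2.imread('pics/top0.png')[:,:,::-1]
crop(p,215,150,315,250,6,'pics/c1.png')
crop(p,360,130,500,250,5,'pics/c2.png')
crop(p,285,150,405,220,6,'pics/c3.png')
E
```

```text
(no output)
```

View pics/c1.png

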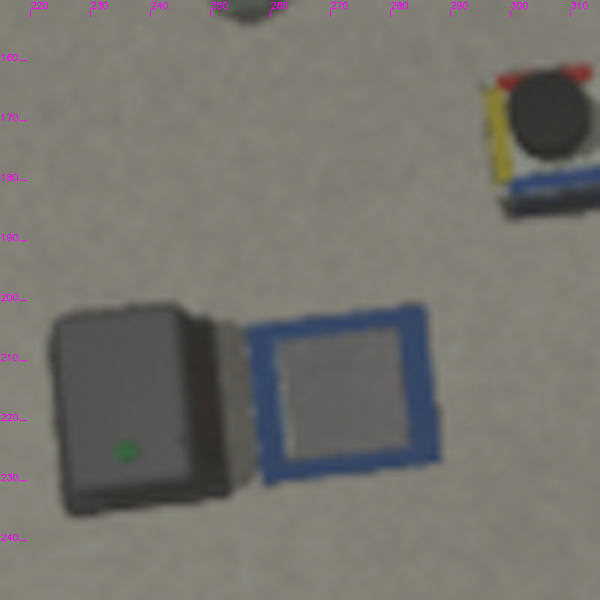

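View pics/c2.png

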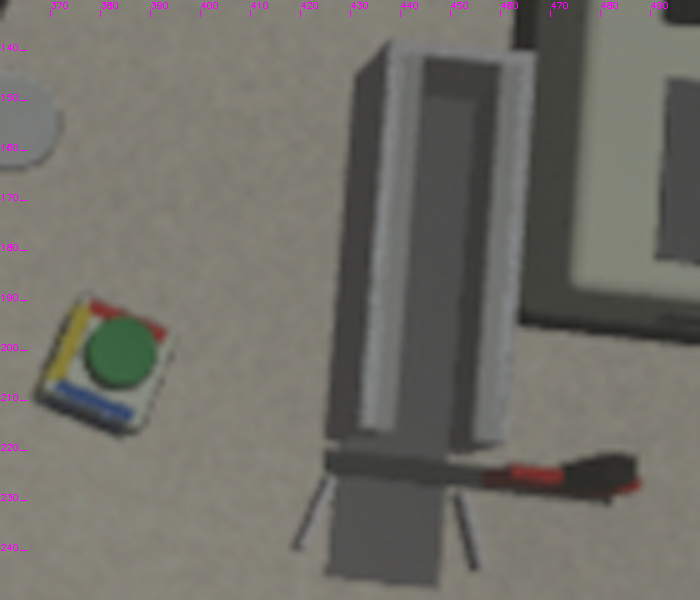

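View pics/c3.png

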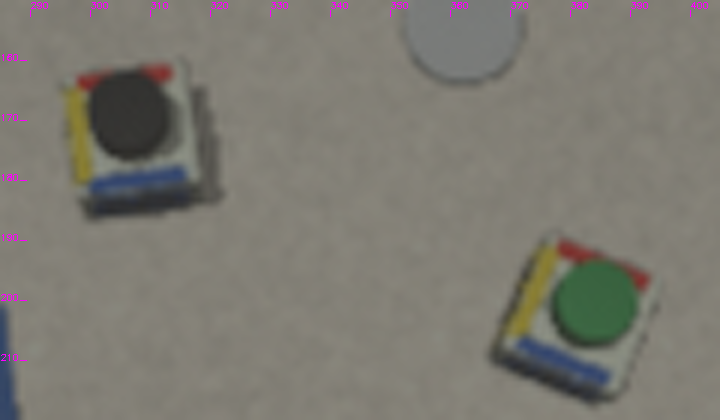

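Run:
```python
from h import *
np.set_printoptions(precision=1,suppress=True)
c=r.calibration('top')
def P(cx,cy,k,x0,y0,z): return pix2world(c,x0+cx/k-0.5*0,y0+cy/k,z)[:2]
def ang(a,b): d=b-a; return np.degrees(np.arctan2(d[1],d[0])), np.linalg.norm(d)
q=[P(*u,6,215,150,0) for u in [(247,327),(425,304),(440,461),(265,485)]]
print('patch',*q,np.mean(q,0),[ang(q[i],q[(i+1)%4]) for i in range(4)])
q=[P(*u,6,215,150,105) for u in [(180,305),(193,480)]];print('reader edge',*q,ang(*q),np.mean(q,0))
q=[P(*u,6,215,150,105) for u in [(52,312),(66,494)]];print('reader back',*q,ang(*q),np.mean(q,0))
for n,a in dict(Lout=[(388,40),(360,430)],Rout=[(535,52),(505,443)],Lin=[(425,55),(395,430)],Rin=[(500,60),(472,445)],mouth=[(360,430),(505,447)]).items():
    q=[P(*u,5,360,130,88) for u in a];print(n,*q,ang(*q))
q=[P(*u,5,360,130,0) for u in [(325,572),(438,587)]];print('apron edge',*q,ang(*q),np.mean(q,0))
q=[P(*u,5,360,130,136) for u in [(600,470)]];print('post',*q)
for n,u,a in (('black',(130,115),[[(82,85),(170,72)],[(90,188),(185,176)],[(72,90),(85,182)]]),('green',(595,302),[[(563,245),(645,280)],[(520,344),(606,378)],[(552,250),(517,332)]])):
    print(n,P(*u,6,285,150,124),[ang(P(*b[0],6,285,150,74),P(*b[1],6,285,150,74)) for b in a])
s=r.calibration('scene')
```

```text
patch [539.6 340.1] [551.8 251.7] [473.7 242.9] [461.2 329.2] [506.6 291. ] [(np.float64(-82.13851234343831), np.float64(89.24400797737518)), (np.float64(-173.54946863432696), np.float64(78.57651829222655)), (np.float64(98.27899133694864), np.float64(87.16146666180383)), (np.float64(7.970046957265401), np.float64(79.18795975600047))]
reader edge [537.8 355.3] [457.7 347. ] (np.float64(-174.08383401182576), np.float64(80.52918142764898)) [497.7 351.2]
reader back [534.1 414. ] [450.8 404.7] (np.float64(-173.58681385738748), np.float64(83.76968490159827)) [492.5 409.3]
Lout [ 723.2 -182.4] [ 501.5 -161.4] (np.float64(174.58301809330834), np.float64(222.67737049853267))
Rout [ 716.8 -265.2] [ 494.9 -241.2] (np.float64(173.83908176799335), np.float64(223.13061437928124))
Lin [ 714.6 -203.1] [ 501.7 -180.7] (np.float64(174.0087651938824), np.float64(214.12982388545234))
Rin [ 712.  -245.3] [ 493.7 -223. ] (np.float64(174.16906678043318), np.float64(219.4633512536805))
mouth [ 501.5 -161.4] [ 492.7 -241.2] (np.float64(-96.2886311530943), np.float64(80.28876375288634))
apron edge [ 425.3 -160.4] [ 417.1 -226.5] (np.float64(-97.08305050623245), np.float64(66.63212205139006)) [ 421.2 -193.5]
post [ 477.  -276.2]
black [623.9 186. ] [(np.float64(-81.03825863694912), np.float64(42.239611444795734)), (np.float64(-82.28429225367474), np.float64(45.24092765779441)), (np.float64(-171.24825859872897), np.float64(44.7244174897764))]
green [539.8 -24.5] [(np.float64(-113.05904238984645), np.float64(41.659533730522014)), (np.float64(-111.35924380862413), np.float64(43.021854645577754)), (np.float64(156.797046529534), np.float64(42.36375265418086))]
```

```bash
cat >> h.py <<'E'
from scipy.spatial.transform import Rotation as Ro
def toolR(s): return Ro.from_euler('xyz',s['tcp_rot']).as_matrix()
def wray(c,u,v):
    du,dv=u-c['cx'],v-c['cy']; rr=np.hypot(du,dv); th=rr/c['fx']
    d=np.array([np.sin(th)*du/rr,np.sin(th)*dv/rr,np.cos(th)]) if rr>0 else np.array([0,0,1.])
    R=np.array(c['R']); return -R.T@np.array(c['t']), R.T@d
def wpix2world(c,u,v,z):
    o,d=wray(c,u,v); return o+d*(z-o[2])/d[2]
def wproj(c,X):
    p=np.array(c['R'])@np.array(X,float)+np.array(c['t']); n=np.hypot(p[0],p[1]); th=np.arctan2(n,p[2])
    return c['cx']+c['fx']*th*p[0]/n, c['cy']+c['fx']*th*p[1]/n
def delta(target,yaw_deg,s=None):
    """tool-frame shift (mm) then twist z (rad) to get to target/yaw, tilt correction"""
    s=s or r.sense(); R=toolR(s)
    d=R.T@(np.array(target,float)-s['eef_pos'])
    Rt=Ro.from_euler('xyz',[np.pi,0,np.radians(yaw_deg)]).as_matrix()
    tw=Ro.from_matrix(R.T@Rt).as_rotvec()
    print('clock %.2f pos %s rpy %s q6 %.2f open %.3f F %s'%(s['clock'],np.round(s['eef_pos'],1),np.round(np.degrees(s['tcp_rot']),2),s['qpos'][5],s['opening'],np.round(s['contact_force'],1)))
    print('shift mm',np.round(d,1),'twist',np.round(tw,4), 'rows',np.linalg.norm(d)/41.7,np.degrees(np.linalg.norm(tw))/7.16)
    return d,tw
E
python3 - <<'E'
from h import *
np.set_printoptions(precision=3,suppress=True)
s=r.sense();R=toolR(s);c=r.calibration('wrist')
o=-np.array(c['R']).T@c['t']
print('cam in tool',R.T@(o-s['eef_pos'])); print('cam axes in tool',R.T@np.array(c['R']).T)
delta([480,390,230],106)
delta([624,186,230],98.5)
E
```

```text
cam in tool [  85.192    0.486 -142.989]
cam axes in tool [[ 0.001 -0.944 -0.329]
 [ 1.     0.     0.001]
 [-0.    -0.329  0.944]]
clock 0.15 pos [258.  568.9 230.7] rpy [-179.94    0.    155.6 ] q6 -0.00 open 1.003 F [ 0.2 -0.8 -1.1]
shift mm [-276.   -71.2    0.8] twist [-0.001  0.001  0.866] rows 6.836465418742725 6.92803990211783
clock 0.15 pos [258.  568.9 230.7] rpy [-179.94    0.    155.6 ] q6 -0.00 open 1.003 F [ 0.2 -0.8 -1.1]
shift mm [-491.4 -197.5    1. ] twist [-0.001  0.001  0.997] rows 12.701531409230045 7.97552523443466
```

Run:
```python
from h import *
delta([500,320,250],98)
```

```text
clock 0.15 pos [258.  568.9 230.7] rpy [-179.94    0.    155.6 ] q6 -0.00 open 1.003 F [ 0.2 -0.8 -1.1]
shift mm [-323.2 -126.7  -19.1] twist [-9.0000e-04  5.0000e-04  1.0054e+00] rows 8.337010140983404 8.04535759593834
```

Request:
jog_arm([
  {"grip": -1,"translation": [-0.0323,-0.0127,-0.0019],"twist": [0,0,0]},
  {"grip": -1,"translation": [-0.0323,-0.0127,-0.0019],"twist": [0,0,0]},
  {"grip": -1,"translation": [-0.0323,-0.0127,-0.0019],"twist": [0,0,0]},
  {"grip": -1,"translation": [-0.0323,-0.0127,-0.0019],"twist": [0,0,0]},
  {"grip": -1,"translation": [-0.0323,-0.0127,-0.0019],"twist": [0,0,0]},
  {"grip": -1,"translation": [-0.0323,-0.0127,-0.0019],"twist": [0,0,0]},
  {"grip": -1,"translation": [-0.0323,-0.0127,-0.0019],"twist": [0,0,0]},
  {"grip": -1,"translation": [-0.0323,-0.0127,-0.0019],"twist": [0,0,0]},
  {"grip": -1,"translation": [-0.0323,-0.0127,-0.0019],"twist": [0,0,0]},
  {"grip": -1,"translation": [-0.0323,-0.0127,-0.0019],"twist": [0,0,0]},
], squeeze=60)

```text
clock: 0.98
eef_pos: [500.7, 318.6, 250.3]
tcp_rot: [-3.141, -0.0, 2.716]
contact_force: [0.5, 0.5, -0.0]
opening: 1.0
```

Request:
jog_arm([
  {"grip": -1,"translation": [0,0,0],"twist": [0,0,0.1117]},
  {"grip": -1,"translation": [0,0,0],"twist": [0,0,0.1117]},
  {"grip": -1,"translation": [0,0,0],"twist": [0,0,0.1117]},
  {"grip": -1,"translation": [0,0,0],"twist": [0,0,0.1117]},
  {"grip": -1,"translation": [0,0,0],"twist": [0,0,0.1117]},
  {"grip": -1,"translation": [0,0,0],"twist": [0,0,0.1117]},
  {"grip": -1,"translation": [0,0,0],"twist": [0,0,0.1117]},
  {"grip": -1,"translation": [0,0,0],"twist": [0,0,0.1117]},
  {"grip": -1,"translation": [0,0,0],"twist": [0,0,0.1117]},
  {"grip": -1,"translation": [0,0,0],"twist": [0,0,0]},
])

```text
clock: 1.82
eef_pos: [499.7, 320.0, 250.0]
tcp_rot: [-3.141, 0.0, 1.705]
contact_force: [0.5, -0.2, 0.9]
opening: 0.996
```

Run:
```python
from h import *
import pickle
delta([624,186,180],98.5)
c=r.calibration('wrist');p,d=r.grab_frame('wrist')
pickle.dump((c,p,d),open('w1.pkl','wb')); cv2.imwrite('pics/w1.png',p[:,:,::-1])
```

```text
clock 1.82 pos [499.7 320.  250. ] rpy [-1.7997e+02  1.0000e-02  9.7720e+01] q6 0.43 open 0.996 F [ 0.5 -0.2  0.9]
shift mm [-149.5  105.2   70. ] twist [-0.0005  0.0002 -0.0137] rows 4.6938726378775 0.10965481772878426
```

View pics/w1.png

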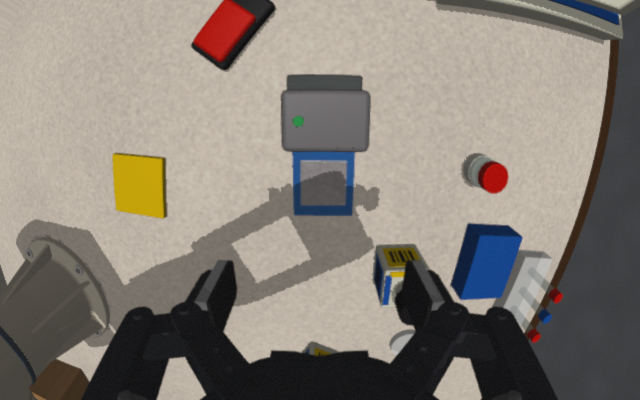

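Run:
```python
from h import *
import pickle
c,p,d=pickle.load(open('w1.pkl','rb'))
crop(p,270,60,380,225,4,'pics/w1c.png')
```

```text
(no output)
```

View pics/w1c.png

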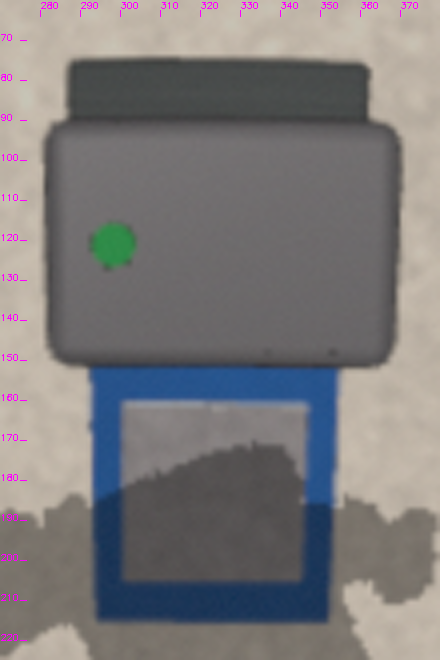

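Run:
```python
from h import *
import pickle
np.set_printoptions(precision=1,suppress=True)
c,p,d=pickle.load(open('w1.pkl','rb'))
W=lambda u,v,z: wpix2world(c,u,v,z)[:2]
def ang(a,b): e=b-a; return np.round(np.degrees(np.arctan2(e[1],e[0])),2), np.round(np.linalg.norm(e),1)
for n,z,pts in (('left',105,[(281.7,100),(282.3,145)]),('right',105,[(369.8,100),(368.5,145)]),('front',105,[(281.8,151.2),(368.5,151.2)]),('back',105,[(281.7,90.5),(370,90.5)]),
  ('pbot',0,[(294.2,215.2),(352.2,215.3)]),('pl',0,[(293,152),(294.2,215)]),('pr',0,[(354,152),(352.2,215)]),('it',0,[(300,160.5),(346.7,160.8)]),('ib',0,[(300.3,205.2),(345.8,205.3)])):
  q=[W(*x,z) for x in pts]; print(n,*q,ang(*q),'mid',np.mean(q,0))
```

```text
left [454.6 398.1] [460. 356.] (np.float64(-82.62), np.float64(42.4)) mid [457.3 377. ]
right [534.8 409.4] [540.4 367.2] (np.float64(-82.38), np.float64(42.6)) mid [537.6 388.3]
front [460.2 350. ] [541.5 361.3] (np.float64(7.87), np.float64(82.0)) mid [500.8 355.7]
back [453.5 406.9] [533.6 418.2] (np.float64(8.05), np.float64(81.0)) mid [493.6 412.5]
pbot [475.8 244.3] [554.6 254.8] (np.float64(7.61), np.float64(79.5)) mid [515.2 249.6]
pl [464.5 330.9] [475.7 244.6] (np.float64(-82.58), np.float64(87.0)) mid [470.1 287.7]
pr [542.3 341.6] [554.5 255.3] (np.float64(-81.98), np.float64(87.2)) mid [548.4 298.4]
it [474.8 320.9] [534.8 328.7] (np.float64(7.44), np.float64(60.5)) mid [504.8 324.8]
ib [482.4 259.9] [543.4 268. ] (np.float64(7.6), np.float64(61.5)) mid [512.9 264. ]
```

Request:
jog_arm([
  {"grip": -1,"translation": [-0.025,0.0175,0.01],"twist": [0,0,0]},
  {"grip": -1,"translation": [-0.025,0.0175,0.01],"twist": [0,0,0]},
  {"grip": -1,"translation": [-0.025,0.0175,0.01],"twist": [0,0,0]},
  {"grip": -1,"translation": [-0.025,0.0175,0.01],"twist": [0,0,0]},
  {"grip": -1,"translation": [-0.025,0.0175,0.01],"twist": [0,0,0]},
  {"grip": -1,"translation": [-0.0245,0.0175,0.01],"twist": [0,0,0]},
  {"grip": -1,"translation": [0,0,0],"twist": [0,0,0]},
  {"grip": -1,"translation": [0,0,0],"twist": [0,0,0]},
])

```text
clock: 2.53
eef_pos: [624.9, 185.4, 189.2]
tcp_rot: [-3.14, 0.0, 1.711]
contact_force: [0.4, 0.9, -0.2]
opening: 1.001
```

Run:
```python
from h import *
import pickle
delta([624,186,95],98.5)
c=r.calibration('wrist');p,d=r.grab_frame('wrist')
pickle.dump((c,p,d),open('w2.pkl','wb')); cv2.imwrite('pics/w2.png',p[:,:,::-1])
print(wproj(c,[624,186,124]))
crop(p,220,180,420,330,4,'pics/w2c.png')
```

```text
clock 2.53 pos [624.9 185.4 189.2] rpy [-1.799e+02  1.000e-02  9.806e+01] q6 0.15 open 1.001 F [ 0.4  0.9 -0.2]
shift mm [ 0.7 -0.6 94.2] twist [-0.0018  0.0002 -0.0077] rows 2.2590410384790913 0.0628726832158591
(np.float64(318.0234557690167), np.float64(217.0062354660859))
```

View pics/w2c.png

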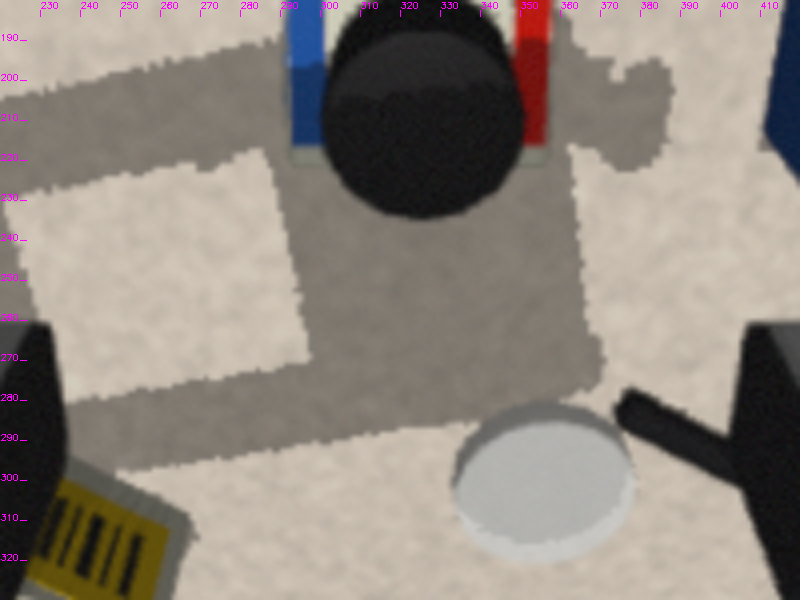

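Run:
```python
from h import *
import pickle
np.set_printoptions(precision=1,suppress=True)
c,p,d=pickle.load(open('w2.pkl','rb'))
X=wpix2world(c,325.7,210.5,124);print(X)
print([wpix2world(c,325.7+a,210.5+b,124)[:2] for a,b in((-25.3,0),(25.3,0),(0,24.5),(0,-23.8))])
a,b=wpix2world(c,293.7,221.2,74),wpix2world(c,357,221.2,74);print(a,b,np.degrees(np.arctan2(*(b-a)[1::-1])),np.linalg.norm(b-a))
a,b=[wpix2world(c,*u,74) for u in((292,185),(293.3,215.5))];print(np.degrees(np.arctan2(*(b-a)[1::-1])))
a,b=[wpix2world(c,*u,74) for u in((358.3,185),(356.8,215.5))];print(np.degrees(np.arctan2(*(b-a)[1::-1])))
delta([X[0],X[1],95],98.3)
```

```text
[628.8 191.8 124. ]
[array([610.7, 189.2]), array([646.9, 194.3]), array([631.7, 172.5]), array([626.1, 209.4])]
[605.4 158.6  74. ] [662.3 166.7  74. ] 8.06322243704706 57.478478309297536
-81.18684532840852
-82.25467564677254
clock 2.58 pos [624.4 186.4 189.8] rpy [-179.9   -0.    98.1] q6 0.15 open 1.002 F [ 0.4 -0.  -0.8]
shift mm [ 4.7  5.2 94.8] twist [-0. -0. -0.] rows 2.279730374402297 0.03135571144613301
```

Request:
jog_arm([
  {"grip": -1,"translation": [0.0025,0.0025,0.02],"twist": [0,0,0]},
  {"grip": -1,"translation": [0.0025,0.0025,0.02],"twist": [0,0,0]},
  {"grip": -1,"translation": [0,0,0.02],"twist": [0,0,0]},
  {"grip": -1,"translation": [0,0,0.02],"twist": [0,0,0]},
  {"grip": -1,"translation": [0,0,0.02],"twist": [0,0,0]},
  {"grip": -1,"translation": [0,0,0],"twist": [0,0,0]},
])

```text
clock: 3.08
eef_pos: [625.8, 193.0, 87.1]
tcp_rot: [-3.136, 0.001, 1.714]
contact_force: [-1.6, -0.6, 0.6]
opening: 0.999
```

Run:
```python
from h import *
import pickle
delta([629.2,192,90],98.1)
c=r.calibration('wrist');p,d=r.grab_frame('wrist')
cv2.imwrite('pics/w3.png',p[:,:,::-1])
```

```text
clock 3.08 pos [625.8 193.   87.1] rpy [-1.7969e+02  3.0000e-02  9.8180e+01] q6 0.15 open 0.999 F [-1.6 -0.6  0.6]
shift mm [-1.5  3.2 -2.9] twist [-0.0054  0.0006  0.0015] rows 0.10957230634984619 0.045230191089615165
```

View pics/w3.png

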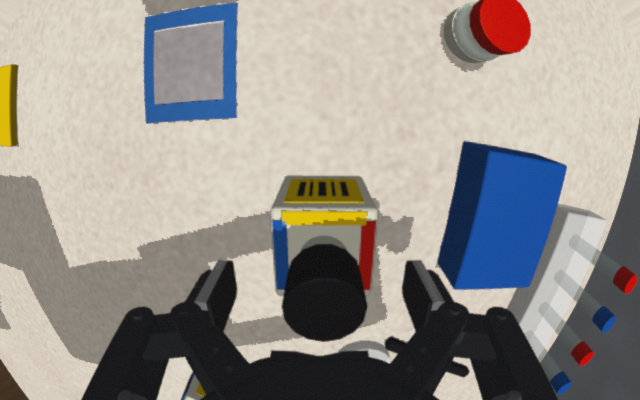

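Request:
jog_arm([
  {"grip": -1,"translation": [-0.0015,0.003,-0.002],"twist": [-0.003,0,0]},
  {"grip": -1,"translation": [0,0,0],"twist": [0,0,0]},
  {"grip": 1,"translation": [0,0,0],"twist": [0,0,0]},
  {"grip": 1,"translation": [0,0,0],"twist": [0,0,0]},
  {"grip": 1,"translation": [0,0,0],"twist": [0,0,0]},
  {"grip": 1,"translation": [0,0,0],"twist": [0,0,0]},
  {"grip": 1,"translation": [0,0,0],"twist": [0,0,0]},
  {"grip": 1,"translation": [0,0,0],"twist": [0,0,0]},
  {"grip": 1,"translation": [0,0,0],"twist": [0,0,0]},
  {"grip": 1,"translation": [0,0,0],"twist": [0,0,0]},
], squeeze=70)

```text
clock: 3.97
eef_pos: [631.7, 191.2, 92.9]
tcp_rot: [3.139, -0.0, 1.71]
contact_force: [-3.4, -0.2, 6.2]
opening: 0.425
```

Run:
```python
from h import *
import pickle
delta([629.2,192,90],98.1)
c=r.calibration('wrist');p,d=r.grab_frame('wrist')
pickle.dump((c,p,d),open('w4.pkl','wb'))
crop(p,210,160,430,360,3,'pics/w4c.png')
```

```text
clock 3.97 pos [631.7 191.2  92.9] rpy [179.87  -0.    98.  ] q6 0.15 open 0.425 F [-3.4 -0.2  6.2]
shift mm [ 1.1 -2.4  2.9] twist [ 0.0023 -0.     -0.0017] rows 0.0944272410541279 0.022589984291665553
```

View pics/w4c.png

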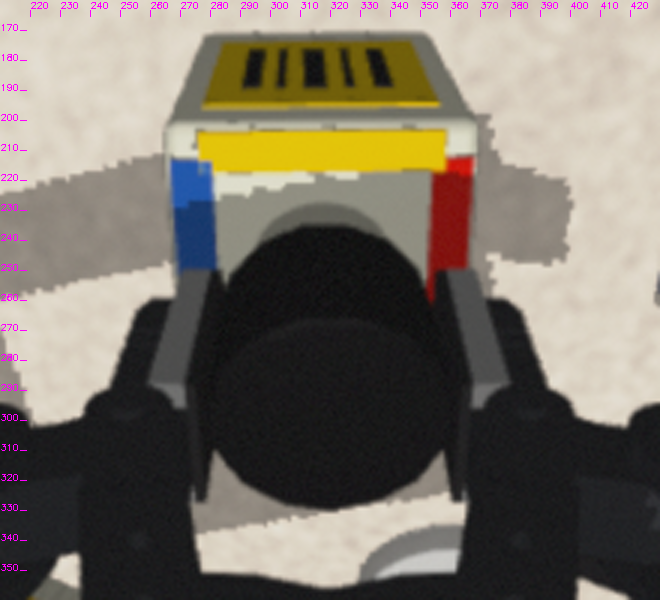

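Run:
```python
from h import *
import pickle
np.set_printoptions(precision=1,suppress=True)
c,p,d=pickle.load(open('w4.pkl','rb'))
s=r.sense();R=toolR(s)
for u,v,z in ((268,200.7,74),(365,200.7,74),(277,171.5,0),(353,171,0)):
    X=wpix2world(c,u,v,z);print(X,R.T@(X-s['eef_pos']))
for z in (124,):print(wpix2world(c,320,297,z),R.T@(wpix2world(c,319.5,297,z)-s['eef_pos']))
```

```text
[599.5 216.3  74. ] [ 29.3 -28.5  18.9]
[653.1 223.8  74. ] [29.3 25.6 19.1]
[595.4 214.4   0. ] [ 28.  -33.   92.9]
[654.5 223.1   0. ] [28.4 26.8 93.1]
[631.9 192.5 124. ] [  1.3   0.2 -31. ]
```

Request:
jog_arm([
  {"grip": 1,"translation": [0,0,-0.008],"twist": [0,0,0]},
  {"grip": 1,"translation": [0,0,-0.016],"twist": [0,0,0]},
  {"grip": 1,"translation": [0,0,-0.006],"twist": [0,0,0]},
  {"grip": 1,"translation": [0,0,0],"twist": [0,0,0]},
])

```text
clock: 4.35
eef_pos: [633.2, 191.6, 124.1]
tcp_rot: [3.136, -0.0, 1.71]
contact_force: [1.1, 0.8, -2.6]
opening: 0.426
```

Run:
```python
from h import *
delta([508.8,295.2,120],187.4)
```

```text
clock 4.35 pos [633.2 191.6 124.1] rpy [ 1.7965e+02 -3.0000e-02  9.8000e+01] q6 0.15 open 0.426 F [ 1.1  0.8 -2.6]
shift mm [ 119.9 -108.8    3.5] twist [ 0.0051  0.0044 -1.5603] rows 3.8838238870454496 12.485981029399882
```

Request:
jog_arm([
  {"grip": 1,"translation": [0.008,-0.007,0],"twist": [0.001,0,0]},
  {"grip": 1,"translation": [0.014,-0.013,0],"twist": [0.001,0,0]},
  {"grip": 1,"translation": [0.016,-0.0145,0],"twist": [0.001,0,0]},
  {"grip": 1,"translation": [0.016,-0.0145,0],"twist": [0.001,0,0]},
  {"grip": 1,"translation": [0.016,-0.0145,0],"twist": [0.001,0,0]},
  {"grip": 1,"translation": [0.016,-0.0145,0],"twist": [0,0,0]},
  {"grip": 1,"translation": [0.014,-0.0125,0],"twist": [0,0,0]},
  {"grip": 1,"translation": [0.011,-0.01,0],"twist": [0,0,0]},
  {"grip": 1,"translation": [0.006,-0.006,0],"twist": [0,0,0]},
  {"grip": 1,"translation": [0.003,-0.002,0],"twist": [0,0,0]},
])

```text
clock: 5.18
eef_pos: [505.9, 295.8, 121.9]
tcp_rot: [-3.138, 0.0, 1.712]
contact_force: [-0.9, 0.1, -2.3]
opening: 0.428
```

Request:
jog_arm([
  {"grip": 1,"translation": [0,0,0],"twist": [0,0,-0.08]},
  {"grip": 1,"translation": [0,0,0],"twist": [0,0,-0.12]},
  {"grip": 1,"translation": [0,0,0],"twist": [0,0,-0.12]},
  {"grip": 1,"translation": [0,0,0],"twist": [0,0,-0.12]},
  {"grip": 1,"translation": [0,0,0],"twist": [0,0,-0.12]},
  {"grip": 1,"translation": [0,0,0],"twist": [0,0,-0.12]},
  {"grip": 1,"translation": [0,0,0],"twist": [0,0,-0.12]},
  {"grip": 1,"translation": [0,0,0],"twist": [0,0,-0.12]},
  {"grip": 1,"translation": [0,0,0],"twist": [0,0,-0.12]},
  {"grip": 1,"translation": [0,0,0],"twist": [0,0,-0.12]},
])

```text
clock: 6.02
eef_pos: [508.2, 294.6, 122.1]
tcp_rot: [-3.141, -0.002, 2.876]
contact_force: [0.2, 1.2, -3.0]
opening: 0.429
```

Request:
jog_arm([
  {"grip": 1,"translation": [0,0,0.002],"twist": [0,0,-0.12]},
  {"grip": 1,"translation": [0,0,0.002],"twist": [0,0,-0.12]},
  {"grip": 1,"translation": [0,0,0],"twist": [0,0,-0.09]},
  {"grip": 1,"translation": [0,0,0],"twist": [0,0,-0.07]},
  {"grip": 1,"translation": [0,0,0],"twist": [0,0,0]},
  {"grip": 1,"translation": [0,0,0],"twist": [0,0,0]},
])

```text
clock: 6.52
eef_pos: [508.1, 294.7, 118.2]
tcp_rot: [-3.141, -0.002, -3.015]
contact_force: [0.2, -0.3, -2.0]
opening: 0.426
```

Run:
```python
from h import *
import pickle
delta([508.8,295.2,117],187.4)
c=r.calibration('wrist');p,d=r.grab_frame('wrist')
pickle.dump((c,p,d,r.sense()),open('w5.pkl','wb'))
cv2.imwrite('pics/w5.png',p[:,:,::-1])
p,d=r.grab_frame('top');crop(p,200,140,340,260,5,'pics/t5.png')
p,d=r.grab_frame('scene');crop(p,280,110,420,230,5,'pics/s5.png')
```

```text
clock 6.52 pos [508.1 294.7 118.2] rpy [-1.7999e+02 -1.1000e-01 -1.7277e+02] q6 -1.17 open 0.426 F [ 0.2 -0.3 -2. ]
shift mm [-0.8  0.4  1.2] twist [-0.0002 -0.002  -0.003 ] rows 0.035364685853495344 0.028809575382632964
```

View pics/w5.png

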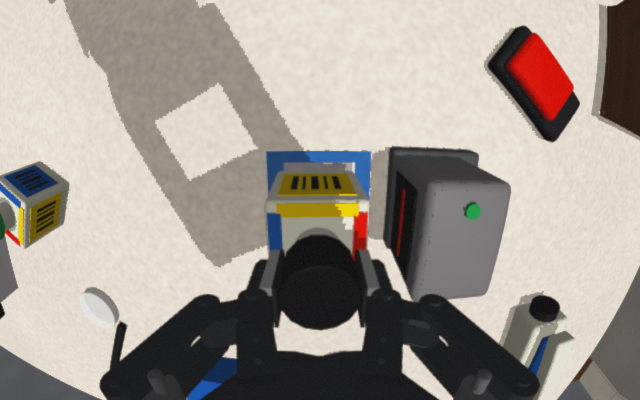

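View pics/s5.png

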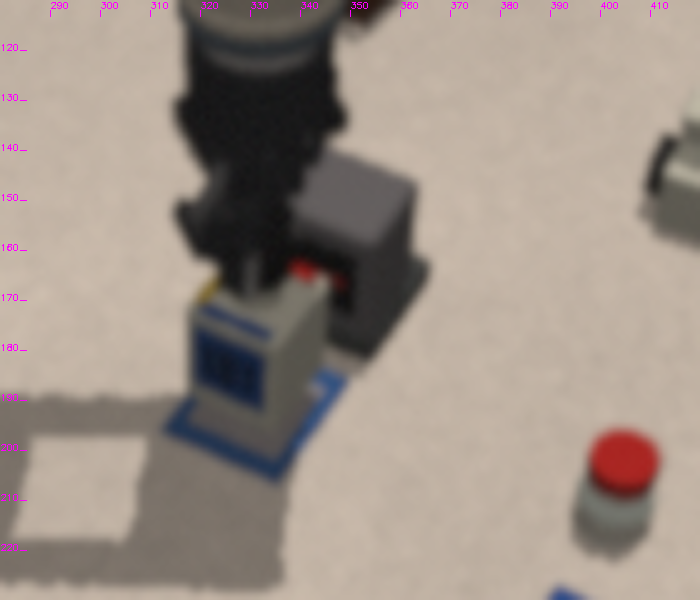

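Run:
```python
from h import *
import pickle
c,p,d,s=pickle.load(open('w5.pkl','rb'))
crop(p,255,140,525,310,3,'pics/w5c.png')
```

View pics/w5c.png

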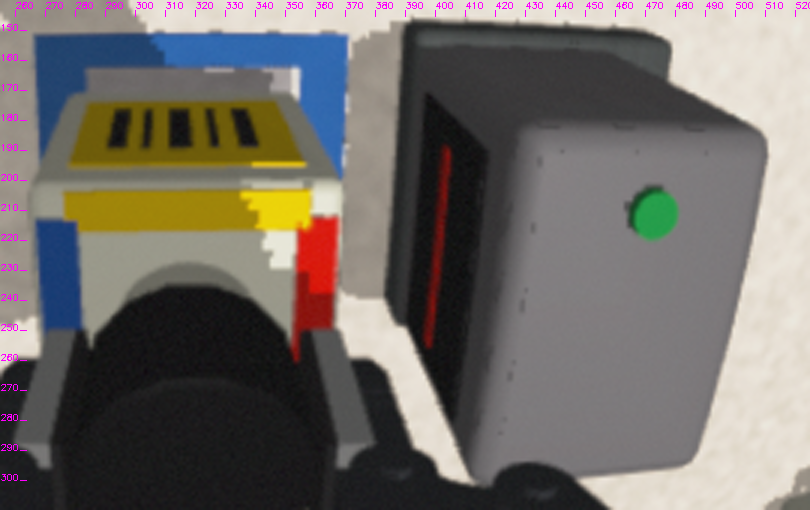

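View pics/t5.png

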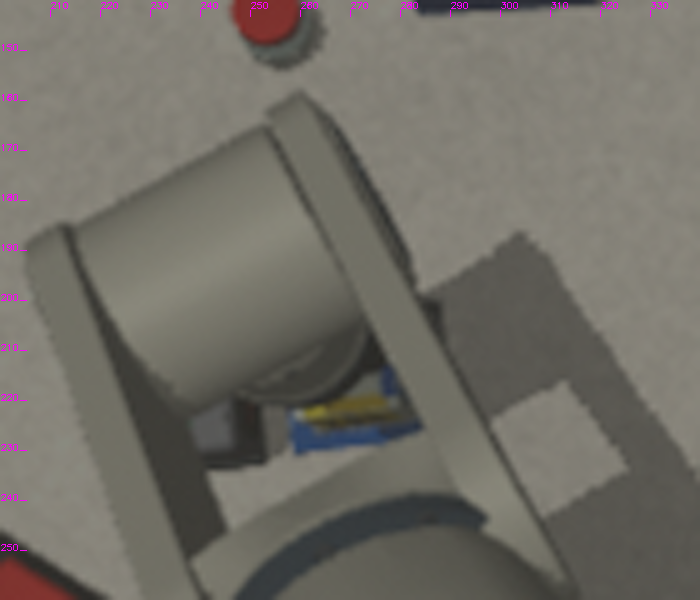

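Run:
```python
from h import *
import pickle
np.set_printoptions(precision=1,suppress=True)
c,p,d,s=pickle.load(open('w5.pkl','rb'))
R=toolR(s)
T=lambda u,v,z:(R.T@(wpix2world(c,u,v,z)-s['eef_pos']))
# crop px -> pixel: 255+x/3,140+y/3
for n,x,y,z in (('line far',447,148,64),('line near',429,346,64),('topcorner far',520,128,105),('topcorner near',478,480,105),('patch inTL',87,66,0),('patch inTR',300,68,0),('patch outTL',35,35,0),('patch outTR',347,35,0),
  ('b yTopL',35,183,98.5),('b yTopR',337,183,98.5),('b yBotL',67,95,24.5),('b yBotR',298,95,24.5)):
    print(n,T(255+x/3,140+y/3,z))
print(np.round(np.array([d[int(140+y/3),int(255+x/3)] for x,y in ((447,250),(438,240),(350,100))]),1))
```

```text
line far [24.6 58.6 54.3]
line near [-26.6  59.3  54.2]
topcorner far [41.  60.3 13.3]
topcorner near [-37.6  62.5  13.1]
patch inTL [ 29.4 -29.7 118.3]
patch inTR [ 28.9  31.6 118.3]
patch outTL [ 38.7 -44.6 118.3]
patch outTR [ 38.8  45.  118.3]
b yTopL [ 28.1 -28.9  19.8]
b yTopR [28.1 27.7 19.8]
b yBotL [ 26.9 -32.4  93.8]
b yBotR [26.9 28.4 93.8]
[206.2 212.3 267.5]
```

Request:
jog_arm([
  {"grip": 1,"translation": [0,0.0005,0.001],"twist": [0,0,0]},
  {"grip": 1,"translation": [0,0,0],"twist": [0,0,0]},
  {"grip": 1,"translation": [0,0,0],"twist": [0,0,0]},
  {"grip": 1,"translation": [0,0,0],"twist": [0,0,0]},
  {"grip": 1,"translation": [0,0,0],"twist": [0,0,0]},
  {"grip": 1,"translation": [0,0,0],"twist": [0,0,0]},
  {"grip": 1,"translation": [0,0,0],"twist": [0,0,0]},
  {"grip": 1,"translation": [0,0,0],"twist": [0,0,0]},
  {"grip": 1,"translation": [0,0,0],"twist": [0,0,0]},
  {"grip": 1,"translation": [0,0,0],"twist": [0,0,0]},
])

```text
clock: 7.5
eef_pos: [507.8, 295.5, 117.4]
tcp_rot: [-3.142, -0.002, -3.013]
contact_force: [0.2, 0.4, -2.1]
opening: 0.428
```

Request:
jog_arm([
  {"grip": 1,"translation": [0,0,0],"twist": [0,0,0]},
  {"grip": 1,"translation": [0,0,0],"twist": [0,0,0]},
  {"grip": 1,"translation": [0,0,0],"twist": [0,0,0]},
  {"grip": 1,"translation": [0,0,0],"twist": [0,0,0]},
  {"grip": 1,"translation": [0,0,0],"twist": [0,0,0]},
  {"grip": 1,"translation": [0,0,0],"twist": [0,0,0]},
  {"grip": 1,"translation": [0,0,0],"twist": [0,0,0]},
  {"grip": 1,"translation": [0,0,0],"twist": [0,0,0]},
  {"grip": 1,"translation": [0,0,0],"twist": [0,0,0]},
  {"grip": 1,"translation": [0,0,0],"twist": [0,0,0]},
])

```text
clock: 8.33
eef_pos: [507.8, 295.5, 117.3]
tcp_rot: [3.142, -0.002, -3.013]
contact_force: [0.1, 1.0, -2.3]
opening: 0.427
```

Request:
jog_arm([
  {"grip": 1,"translation": [0,0,0],"twist": [0,0,0]},
  {"grip": 1,"translation": [0,0,0],"twist": [0,0,0]},
  {"grip": 1,"translation": [0,0,0],"twist": [0,0,0]},
  {"grip": 1,"translation": [0,0,0],"twist": [0,0,0]},
  {"grip": 1,"translation": [0,0,0],"twist": [0,0,0]},
  {"grip": 1,"translation": [0,0,0],"twist": [0,0,0]},
  {"grip": 1,"translation": [0,0,0],"twist": [0,0,0]},
  {"grip": 1,"translation": [0,0,0],"twist": [0,0,0]},
  {"grip": 1,"translation": [0,0,0],"twist": [0,0,0]},
  {"grip": 1,"translation": [0,0,0],"twist": [0,0,0]},
])

```text
clock: 9.17
eef_pos: [507.8, 295.5, 117.3]
tcp_rot: [-3.142, -0.002, -3.013]
contact_force: [0.1, -0.2, -3.6]
opening: 0.431
```

Run:
```python
from h import *
import pickle
delta([508.8,295.2,117],97.5)
c=r.calibration('wrist');p,d=r.grab_frame('wrist')
pickle.dump((c,p,d,r.sense()),open('w6.pkl','wb'))
cv2.imwrite('pics/w6.png',p[:,:,::-1])
```

```text
clock 9.17 pos [507.8 295.5 117.3] rpy [-1.8000e+02 -1.1000e-01 -1.7261e+02] q6 -1.18 open 0.431 F [ 0.1 -0.2 -3.6]
shift mm [-1.  -0.4  0.3] twist [-1.6000e-03 -1.5000e-03  1.5688e+00] rows 0.026391078973332014 12.553975592740258
```

View pics/w6.png

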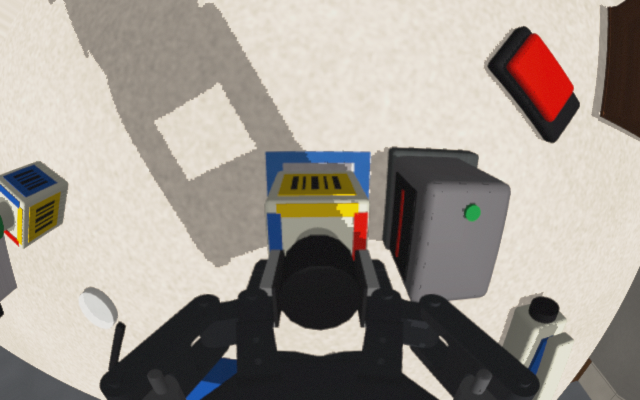

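Request:
jog_arm([
  {"grip": 1,"translation": [-0.002,0,0],"twist": [0,0,0.08]},
  {"grip": 1,"translation": [0,0,0],"twist": [0,0,0.12]},
  {"grip": 1,"translation": [0,0,0],"twist": [0,0,0.12]},
  {"grip": 1,"translation": [0,0,0],"twist": [0,0,0.12]},
  {"grip": 1,"translation": [0,0,0],"twist": [0,0,0.12]},
  {"grip": 1,"translation": [0,0,0],"twist": [0,0,0.12]},
  {"grip": 1,"translation": [0,0,0],"twist": [0,0,0.12]},
  {"grip": 1,"translation": [0,0,0],"twist": [0,0,0.12]},
  {"grip": 1,"translation": [0,0,0],"twist": [0,0,0.12]},
  {"grip": 1,"translation": [0,0,0],"twist": [0,0,0.12]},
])

```text
clock: 10.05
eef_pos: [509.7, 295.7, 117.3]
tcp_rot: [-3.14, -0.001, 2.105]
contact_force: [-0.3, 0.7, -1.5]
opening: 0.428
```

Request:
jog_arm([
  {"grip": 1,"translation": [0,0,0],"twist": [0,0,0.12]},
  {"grip": 1,"translation": [0,0,0],"twist": [0,0,0.12]},
  {"grip": 1,"translation": [0,0,0],"twist": [0,0,0.11]},
  {"grip": 1,"translation": [0,0,0],"twist": [0,0,0.06]},
  {"grip": 1,"translation": [0,0,0],"twist": [0,0,0]},
  {"grip": 1,"translation": [0,0,0],"twist": [0,0,0]},
])

```text
clock: 10.55
eef_pos: [509.8, 295.8, 117.3]
tcp_rot: [-3.14, 0.0, 1.703]
contact_force: [-0.3, -0.7, -2.5]
opening: 0.424
```

Run:
```python
from h import *
import pickle
delta([510,295.7,117],97.5)
c=r.calibration('wrist');p,d=r.grab_frame('wrist')
pickle.dump((c,p,d,r.sense()),open('w7.pkl','wb'))
crop(p,220,60,420,340,2,'pics/w7.png')
```

```text
clock 10.55 pos [509.8 295.8 117.3] rpy [-179.89    0.     97.56] q6 0.39 open 0.424 F [-0.3 -0.7 -2.5]
shift mm [-0.1  0.2  0.3] twist [-0.002   0.      0.0011] rows 0.009860803078951175 0.0179127285874858
```

View pics/w7.png

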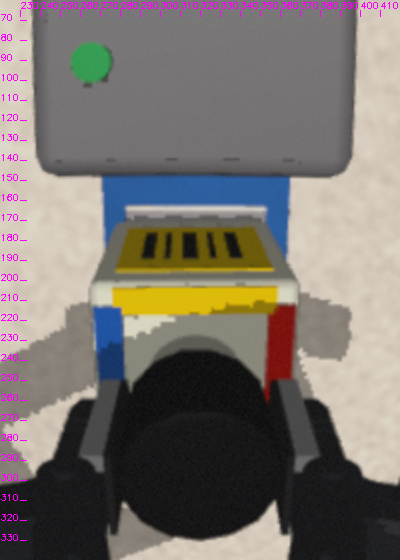

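Request:
jog_arm([
  {"grip": 1,"translation": [0,0,0],"twist": [0,0,0]},
  {"grip": 1,"translation": [0,0,0],"twist": [0,0,0]},
  {"grip": 1,"translation": [0,0,0],"twist": [0,0,0]},
  {"grip": 1,"translation": [0,0,0],"twist": [0,0,0]},
  {"grip": 1,"translation": [0,0,0],"twist": [0,0,0]},
  {"grip": 1,"translation": [0,0,0],"twist": [0,0,0]},
  {"grip": 1,"translation": [0,0,0],"twist": [0,0,0]},
  {"grip": 1,"translation": [0,0,0],"twist": [0,0,0]},
  {"grip": 1,"translation": [0,0,0],"twist": [0,0,0]},
  {"grip": 1,"translation": [0,0,0],"twist": [0,0,0]},
])

```text
clock: 11.43
eef_pos: [509.7, 295.7, 117.3]
tcp_rot: [-3.14, 0.0, 1.701]
contact_force: [-0.5, 0.3, -2.1]
opening: 0.424
```

Request:
jog_arm([
  {"grip": 1,"translation": [0,0,0],"twist": [0,0,0]},
  {"grip": 1,"translation": [0,0,0],"twist": [0,0,0]},
  {"grip": 1,"translation": [0,0,0],"twist": [0,0,0]},
  {"grip": 1,"translation": [0,0,0],"twist": [0,0,0]},
  {"grip": 1,"translation": [0,0,0],"twist": [0,0,0]},
  {"grip": 1,"translation": [0,0,0],"twist": [0,0,0]},
  {"grip": 1,"translation": [0,0,0],"twist": [0,0,0]},
  {"grip": 1,"translation": [0,0,0],"twist": [0,0,0]},
  {"grip": 1,"translation": [0,0,0],"twist": [0,0,0]},
  {"grip": 1,"translation": [0,0,0],"twist": [0,0,0]},
])

```text
clock: 12.27
eef_pos: [509.8, 295.8, 117.3]
tcp_rot: [-3.14, 0.0, 1.701]
contact_force: [0.1, 0.5, -2.2]
opening: 0.425
```

Request:
jog_arm([
  {"grip": 1,"translation": [0,0,0],"twist": [0,0,0]},
  {"grip": 1,"translation": [0,0,0],"twist": [0,0,0]},
  {"grip": 1,"translation": [0,0,0],"twist": [0,0,0]},
  {"grip": 1,"translation": [0,0,0],"twist": [0,0,0]},
  {"grip": 1,"translation": [0,0,0],"twist": [0,0,0]},
  {"grip": 1,"translation": [0,0,0],"twist": [0,0,0]},
  {"grip": 1,"translation": [0,0,0],"twist": [0,0,0]},
  {"grip": 1,"translation": [0,0,0],"twist": [0,0,0]},
  {"grip": 1,"translation": [0,0,0],"twist": [0,0,0]},
  {"grip": 1,"translation": [0,0,0],"twist": [0,0,0]},
])

```text
clock: 13.1
eef_pos: [509.8, 295.7, 117.3]
tcp_rot: [-3.14, 0.0, 1.7]
contact_force: [-1.3, -0.4, -2.7]
opening: 0.427
```

Run:
```python
from h import *
import pickle
delta([508.2,296,117],7.5)
c=r.calibration('wrist');p,d=r.grab_frame('wrist')
crop(p,220,60,420,340,2,'pics/w8.png')
```

```text
clock 13.10 pos [509.8 295.7 117.3] rpy [-179.88    0.     97.43] q6 0.39 open 0.427 F [-1.3 -0.4 -2.7]
shift mm [ 0.5 -1.5  0.3] twist [-0.0016  0.0016  1.5696] rows 0.0384497517933954 12.560256226473385
```

View pics/w8.png

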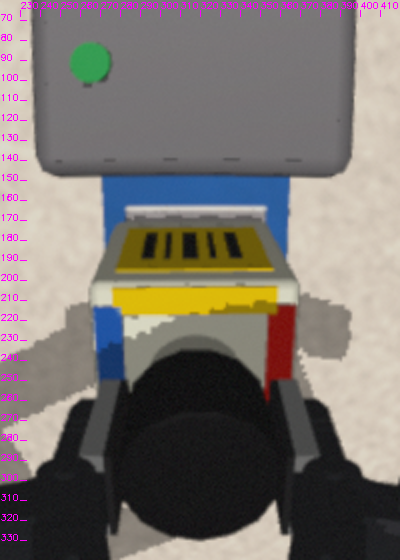

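Request:
jog_arm([
  {"grip": 1,"translation": [-0.001,0,0],"twist": [0,0,0.08]},
  {"grip": 1,"translation": [0,0,0],"twist": [0,0,0.12]},
  {"grip": 1,"translation": [0,0,0],"twist": [0,0,0.12]},
  {"grip": 1,"translation": [0,0,0],"twist": [0,0,0.12]},
  {"grip": 1,"translation": [0,0,0],"twist": [0,0,0.12]},
  {"grip": 1,"translation": [0,0,0],"twist": [0,0,0.12]},
  {"grip": 1,"translation": [0,0,0],"twist": [0,0,0.12]},
  {"grip": 1,"translation": [0,0,0],"twist": [0,0,0.12]},
  {"grip": 1,"translation": [0,0,0],"twist": [0,0,0.12]},
  {"grip": 1,"translation": [0,0,0],"twist": [0,0,0.12]},
])

```text
clock: 13.98
eef_pos: [509.9, 294.8, 117.3]
tcp_rot: [-3.141, 0.002, 0.535]
contact_force: [-0.0, -0.3, -2.6]
opening: 0.429
```

Request:
jog_arm([
  {"grip": 1,"translation": [0,0,0],"twist": [0,0,0.12]},
  {"grip": 1,"translation": [0,0,0],"twist": [0,0,0.12]},
  {"grip": 1,"translation": [0,0,0],"twist": [0,0,0.11]},
  {"grip": 1,"translation": [0,0,0],"twist": [0,0,0.06]},
  {"grip": 1,"translation": [0,0,0],"twist": [0,0,0]},
  {"grip": 1,"translation": [0,0,0],"twist": [0,0,0]},
])

```text
clock: 14.48
eef_pos: [509.9, 294.8, 117.3]
tcp_rot: [3.142, 0.002, 0.133]
contact_force: [0.5, 0.4, -2.3]
opening: 0.427
```

Run:
```python
from h import *
import pickle
delta([510,294.5,117],7.5)
c=r.calibration('wrist');p,d=r.grab_frame('wrist')
pickle.dump((c,p,d,r.sense()),open('w9.pkl','wb'))
crop(p,120,130,390,320,3,'pics/w9.png')
```

```text
clock 14.48 pos [509.9 294.8 117.3] rpy [1.8e+02 1.1e-01 7.6e+00] q6 1.96 open 0.427 F [ 0.5  0.4 -2.3]
shift mm [0.1 0.3 0.3] twist [0.     0.002  0.0018] rows 0.010134786667738552 0.02158508707781616
```

View pics/w9.png

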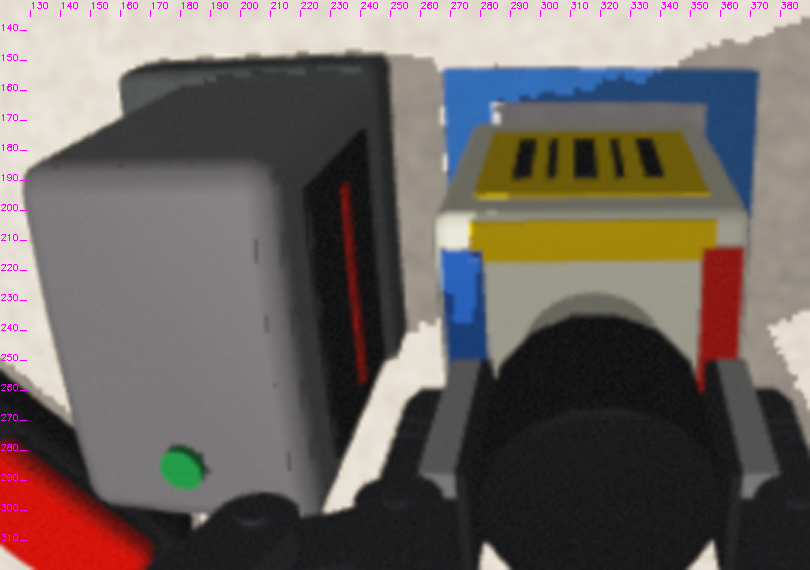

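Blue side (left in the wrist view) faces the reader window; the red line at (236,190)-(241,257). Hold.

Run:
```python
from h import *
import pickle
np.set_printoptions(precision=1,suppress=True)
c,p,d,s=pickle.load(open('w9.pkl','rb'))
R=toolR(s)
T=lambda u,v,z:(R.T@(wpix2world(c,u,v,z)-s['eef_pos']))
for n,x,y,z in (('far',345,182,64),('near',363,383,64),('bL',438,213,98.5),('bR',745,213,98.5),('inTL',492,105,0),('inTR',706,103,0)): print(n,T(120+x/3,130+y/3,z))
```

```text
far [ 24.1 -57.8  53.3]
near [-27.9 -58.5  53.4]
bL [ 28.6 -30.3  18.7]
bR [28.6 26.8 18.7]
inTL [ 27.3 -30.9 117.2]
inTR [ 27.9  30.6 117.3]
```

Request:
jog_arm([
  {"grip": 1,"translation": [0,0,0],"twist": [0,0,0]},
  {"grip": 1,"translation": [0,0,0],"twist": [0,0,0]},
  {"grip": 1,"translation": [0,0,0],"twist": [0,0,0]},
  {"grip": 1,"translation": [0,0,0],"twist": [0,0,0]},
  {"grip": 1,"translation": [0,0,0],"twist": [0,0,0]},
  {"grip": 1,"translation": [0,0,0],"twist": [0,0,0]},
  {"grip": 1,"translation": [0,0,0],"twist": [0,0,0]},
  {"grip": 1,"translation": [0,0,0],"twist": [0,0,0]},
  {"grip": 1,"translation": [0,0,0],"twist": [0,0,0]},
  {"grip": 1,"translation": [0,0,0],"twist": [0,0,0]},
])

```text
clock: 15.37
eef_pos: [509.9, 294.7, 117.3]
tcp_rot: [3.142, 0.002, 0.13]
contact_force: [0.2, 0.2, -2.7]
opening: 0.427
```

Request:
jog_arm([
  {"grip": 1,"translation": [0,0,0],"twist": [0,0,0]},
  {"grip": 1,"translation": [0,0,0],"twist": [0,0,0]},
  {"grip": 1,"translation": [0,0,0],"twist": [0,0,0]},
  {"grip": 1,"translation": [0,0,0],"twist": [0,0,0]},
  {"grip": 1,"translation": [0,0,0],"twist": [0,0,0]},
  {"grip": 1,"translation": [0,0,0],"twist": [0,0,0]},
  {"grip": 1,"translation": [0,0,0],"twist": [0,0,0]},
  {"grip": 1,"translation": [0,0,0],"twist": [0,0,0]},
  {"grip": 1,"translation": [0,0,0],"twist": [0,0,0]},
  {"grip": 1,"translation": [0,0,0],"twist": [0,0,0]},
])

```text
clock: 16.2
eef_pos: [509.9, 294.8, 117.3]
tcp_rot: [3.142, 0.002, 0.131]
contact_force: [-0.4, -0.4, -2.6]
opening: 0.423
```

Request:
jog_arm([
  {"grip": 1,"translation": [0,0,0],"twist": [0,0,0]},
  {"grip": 1,"translation": [0,0,0],"twist": [0,0,0]},
  {"grip": 1,"translation": [0,0,0],"twist": [0,0,0]},
  {"grip": 1,"translation": [0,0,0],"twist": [0,0,0]},
  {"grip": 1,"translation": [0,0,0],"twist": [0,0,0]},
  {"grip": 1,"translation": [0,0,0],"twist": [0,0,0]},
  {"grip": 1,"translation": [0,0,0],"twist": [0,0,0]},
  {"grip": 1,"translation": [0,0,0],"twist": [0,0,0]},
  {"grip": 1,"translation": [0,0,0],"twist": [0,0,0]},
  {"grip": 1,"translation": [0,0,0],"twist": [0,0,0]},
])

```text
clock: 17.03
eef_pos: [509.9, 294.8, 117.3]
tcp_rot: [3.142, 0.002, 0.13]
contact_force: [0.4, 0.1, -2.0]
opening: 0.424
```

Run:
```python
from h import *
import pickle
c=r.calibration('wrist');p,d=r.grab_frame('wrist')
cv2.imwrite('pics/w10.png',p[:,:,::-1])
# lane: mouth ~(500,-198) yaw -5.5 ; approach point
L=np.array([499,-199]);a=np.radians(-5.9)
for x in (-150,-85):
  print(x,L+x*np.array([np.cos(a),np.sin(a)]))
delta([420,295,117],7.5)
delta([410,100,125],-5.9)
```

```text
-150 [ 349.79457743 -183.58111948]
-85 [ 414.45026055 -190.26263437]
clock 17.08 pos [509.9 294.7 117.3] rpy [1.80e+02 1.20e-01 7.47e+00] q6 1.96 open 0.425 F [-0.3  0.6 -1.8]
shift mm [-89.1 -11.9   0.5] twist [ 0.      0.002  -0.0005] rows 2.1556401604276725 0.016695802199804825
clock 17.08 pos [509.9 294.7 117.3] rpy [1.80e+02 1.20e-01 7.47e+00] q6 1.96 open 0.425 F [-0.3  0.6 -1.8]
shift mm [-124.4  180.1   -7.4] twist [0.0003 0.002  0.2334] rows 5.2518323688646 1.8678452233185554
```

View pics/w10.png

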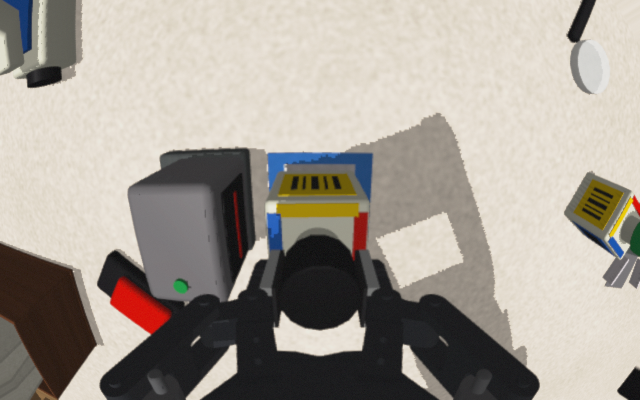

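Request:
jog_arm([
  {"grip": 1,"translation": [-0.004,0.012,0],"twist": [0,0,0]},
  {"grip": 1,"translation": [-0.0085,0.0235,0],"twist": [0,0,0]},
  {"grip": 1,"translation": [-0.0085,0.0235,0],"twist": [0,0,0]},
  {"grip": 1,"translation": [-0.0085,0.0235,0],"twist": [0,0,0]},
  {"grip": 1,"translation": [-0.0085,0.0235,0],"twist": [0,0,0]},
  {"grip": 1,"translation": [-0.0085,0.0235,0],"twist": [0,0,0]},
  {"grip": 1,"translation": [-0.0085,0.0235,0],"twist": [0,0,0]},
  {"grip": 1,"translation": [-0.0085,0.0235,0],"twist": [0,0,0]},
  {"grip": 1,"translation": [-0.0085,0.0235,0],"twist": [0,0,0]},
  {"grip": 1,"translation": [-0.0085,0.0235,0],"twist": [0,0,0]},
])

```text
clock: 17.92
eef_pos: [458.3, 61.1, 117.6]
tcp_rot: [3.141, 0.002, 0.131]
contact_force: [-0.2, 0.0, -1.6]
opening: 0.429
```

Request:
jog_arm([
  {"grip": 1,"translation": [-0.0085,0.0235,0],"twist": [0,0,0]},
  {"grip": 1,"translation": [-0.0085,0.0235,0],"twist": [0,0,0]},
  {"grip": 1,"translation": [-0.0085,0.0235,0],"twist": [0,0,0]},
  {"grip": 1,"translation": [-0.0085,0.0235,0],"twist": [0,0,0]},
  {"grip": 1,"translation": [-0.0085,0.0235,0],"twist": [0,0,0]},
  {"grip": 1,"translation": [-0.0085,0.0235,0],"twist": [0,0,0]},
  {"grip": 1,"translation": [-0.0085,0.0235,0],"twist": [0,0,0]},
  {"grip": 1,"translation": [-0.0085,0.0235,0],"twist": [0,0,0]},
  {"grip": 1,"translation": [-0.0085,0.0235,0],"twist": [0,0,0]},
  {"grip": 1,"translation": [-0.0085,0.0235,0],"twist": [0,0,0]},
])

```text
clock: 18.75
eef_pos: [404.4, -182.8, 117.8]
tcp_rot: [3.141, 0.002, 0.13]
contact_force: [0.1, 0.4, -2.1]
opening: 0.427
```

Request:
jog_arm([
  {"grip": 1,"translation": [-0.003,0.006,0],"twist": [0,0,0.05]},
  {"grip": 1,"translation": [0,0,0],"twist": [0,0,0.09]},
  {"grip": 1,"translation": [0,0,0],"twist": [0,0,0.06]},
  {"grip": 1,"translation": [0,0,0],"twist": [0,0,0.0335]},
  {"grip": 1,"translation": [0,0,0],"twist": [0,0,0]},
  {"grip": 1,"translation": [0,0,0],"twist": [0,0,0]},
])

```text
clock: 19.25
eef_pos: [402.8, -187.9, 117.8]
tcp_rot: [3.141, 0.002, -0.102]
contact_force: [0.5, 0.3, -2.1]
opening: 0.429
```

Run:
```python
from h import *
import pickle
delta([414,-190,117],-5.9)
c=r.calibration('wrist');p,d=r.grab_frame('wrist')
pickle.dump((c,p,d,r.sense()),open('w11.pkl','wb'))
cv2.imwrite('pics/w11.png',p[:,:,::-1])
```

```text
clock 19.25 pos [ 402.8 -187.9  117.8] rpy [ 1.7997e+02  1.1000e-01 -5.8400e+00] q6 1.24 open 0.429 F [ 0.5  0.3 -2.1]
shift mm [11.3  1.   0.7] twist [0.0006 0.0019 0.001 ] rows 0.2731768506818068 0.017790133975889407
```

View pics/w11.png

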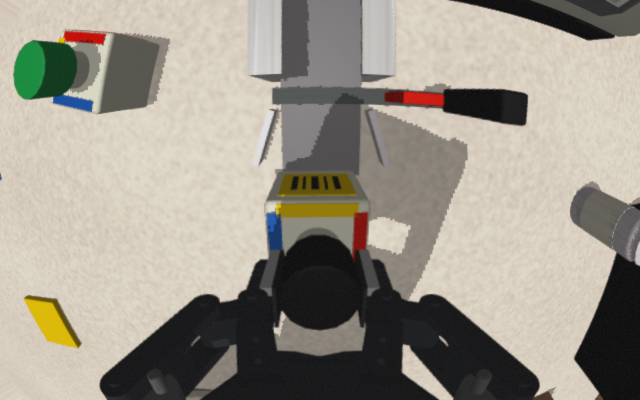

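Run:
```python
from h import *
import pickle
c,p,d,s=pickle.load(open('w11.pkl','rb'))
crop(p,240,0,410,200,4,'pics/w11c.png')
crop(p,360,60,540,140,4,'pics/w11d.png')
```

```text
(no output)
```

View pics/w11c.png

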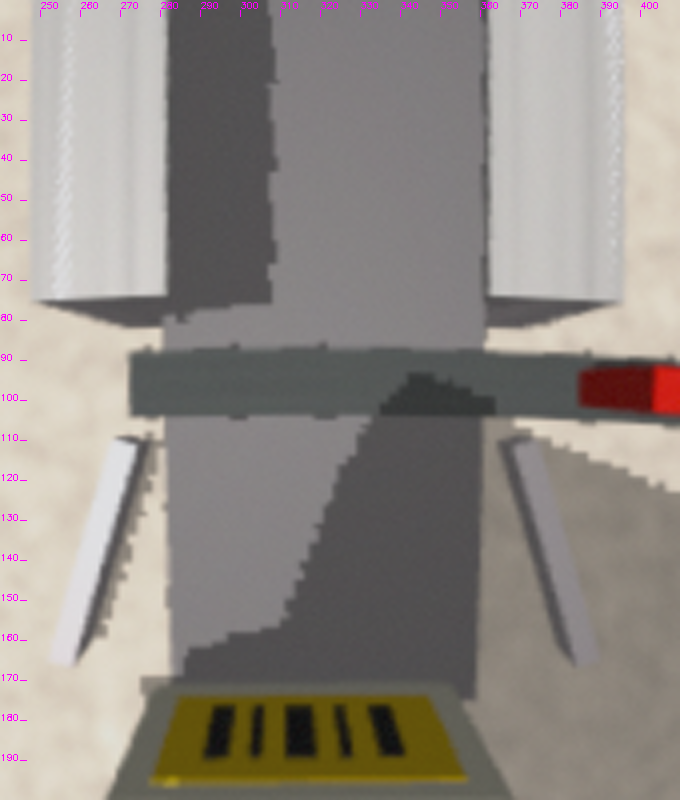

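View pics/w11d.png

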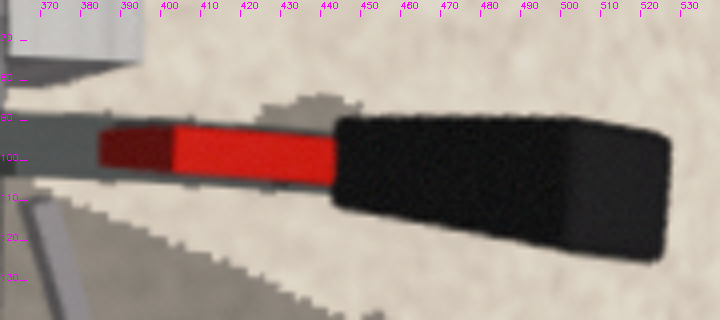

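Run:
```python
from h import *
import pickle
np.set_printoptions(precision=1,suppress=True)
c,p,d,s=pickle.load(open('w11.pkl','rb'))
R=toolR(s)
W=lambda u,v,z:wpix2world(c,u,v,z)
T=lambda u,v,z:(R.T@(W(u,v,z)-s['eef_pos']))
A=lambda a,b:np.degrees(np.arctan2(*(b-a)[1::-1]))
for n,u,v,z in (('inL',281.8,74.5,88),('inR',361.8,74.5,88),('outL',247.7,74.7,88),('outR',395.3,74.7,88),('inL far',281.7,3,88),('inR far',361,3,88),('outL far',247.7,5,88),('outR far',395.5,5,88),
 ('flL',281,105,0),('flR',360.5,105,0),('flL2',284,170,0),('flR2',359,174,0),('wLn',269,109.5,22),('wLin',275,110,22),('wRin',367,110,22),('wLinfar',257,165,22),('wRinfar',383,165,22),('post1',501,89.5,136),('post2',526,94,136),('post3',524.5,124.5,136),('post4',500.5,121,136)):
    print(n,W(u,v,z),T(u,v,z))
print('ang',A(W(281.8,74.5,88),W(281.7,3,88)),A(W(361.8,74.5,88),W(361,3,88)),A(W(247.7,74.7,88),W(247.7,5,88)),A(W(395.3,74.7,88),W(395.5,5,88)),'mouth',A(W(247.7,74.7,88),W(395.3,74.7,88)),A(W(284,170,0),W(281,105,0)),A(W(359,174,0),W(360.5,105,0)))
```

```text
inL [ 502.1 -176.9   88. ] [ 97.6 -20.9  29.5]
inR [ 497.8 -220.4   88. ] [97.8 22.8 29.5]
outL [ 504.8 -158.    88. ] [ 98.4 -40.   29.5]
outR [ 496.8 -239.3   88. ] [98.6 41.7 29.5]
inL far [ 543.6 -181.    88. ] [139.3 -21.   29.4]
inR far [ 539.4 -224.3   88. ] [139.5  22.4  29.4]
outL far [ 545.8 -162.1   88. ] [139.6 -40.1  29.4]
outR far [ 537.8 -243.7   88. ] [139.9  41.9  29.5]
flL [ 484.2 -163.8    0. ] [ 78.6 -32.2 117.5]
flR [ 477.6 -229.6    0. ] [ 78.7  33.9 117.6]
flL2 [ 428.2 -159.3    0. ] [ 22.5 -31.  117.6]
flR2 [ 418.1 -223.9    0. ] [ 19.   34.3 117.7]
wLn [ 482.2 -156.8   22. ] [ 75.9 -38.9  95.5]
wLin [ 481.2 -161.4   22. ] [ 75.4 -34.3  95.5]
wRin [ 474.1 -231.5   22. ] [75.5 36.1 95.6]
wLinfar [ 439.7 -141.3   22. ] [ 32.1 -50.1  95.6]
wRinfar [ 429.6 -241.3   22. ] [32.1 50.5 95.7]
post1 [ 487.9 -276.9  136. ] [ 93.5  80.  -18.4]
post2 [ 486.3 -291.6  136. ] [ 93.4  94.8 -18.4]
post3 [ 471.9 -290.6  136. ] [ 79.   95.3 -18.4]
post4 [ 473.6 -276.3  136. ] [ 79.2  80.9 -18.4]
ang -5.635001019888893 -5.301248198409401 -5.632777436921211 -6.1508734819963164 mouth -95.6779132035643 -4.516100059400216 -5.521682877095901
```

Request:
jog_arm([
  {"grip": 1,"translation": [0,0.001,0.006],"twist": [0,0,0]},
  {"grip": 1,"translation": [0,0.0008,0.009],"twist": [0,0,0]},
  {"grip": 1,"translation": [0,0,0.007],"twist": [0,0,0]},
  {"grip": 1,"translation": [0.004,0,0],"twist": [0,0,0]},
  {"grip": 1,"translation": [0.008,0,0],"twist": [0,0,0]},
  {"grip": 1,"translation": [0.01,0,0],"twist": [0,0,0]},
  {"grip": 1,"translation": [0.01,0,0],"twist": [0,0,0]},
  {"grip": 1,"translation": [0.01,0,0],"twist": [0,0,0]},
  {"grip": 1,"translation": [0.01,0,0],"twist": [0,0,0]},
  {"grip": 1,"translation": [0.006,0,0],"twist": [0,0,0]},
])

```text
clock: 20.13
eef_pos: [462.8, -195.8, 95.8]
tcp_rot: [3.141, 0.001, -0.103]
contact_force: [-0.7, -0.1, -1.4]
opening: 0.42
```

Run:
```python
from h import *
import pickle
delta([414,-190,117],-5.7)
c=r.calibration('wrist');p,d=r.grab_frame('wrist')
pickle.dump((c,p,d,r.sense()),open('w12.pkl','wb'))
crop(p,230,80,410,330,3,'pics/w12c.png')
```

```text
clock 20.13 pos [ 462.8 -195.8   95.8] rpy [ 1.7995e+02  3.0000e-02 -5.8800e+00] q6 1.27 open 0.420 F [-0.7 -0.1 -1.4]
shift mm [-49.2  -0.8 -21.1] twist [ 0.0009  0.0005 -0.0031] rows 1.283368233230786 0.02646785865118904
```

View pics/w12c.png

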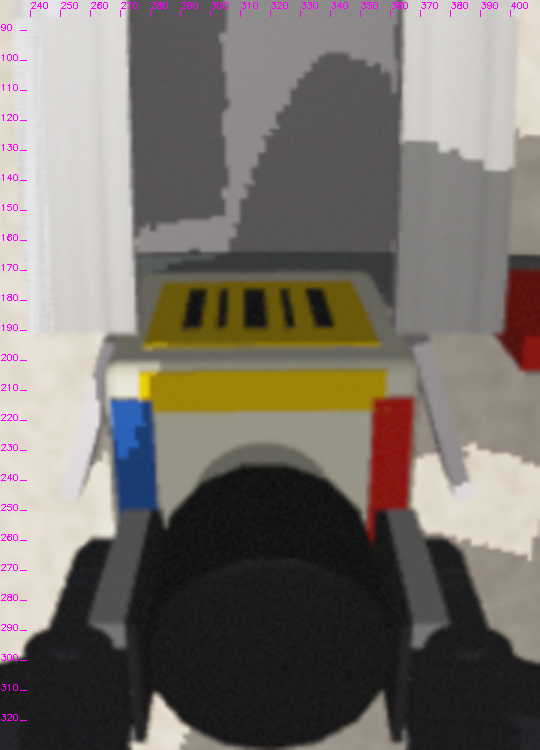

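Request:
jog_arm([
  {"grip": 1,"translation": [0.005,0.0003,0],"twist": [0,0,0]},
  {"grip": 1,"translation": [0.009,0.0003,0],"twist": [0,0,0]},
  {"grip": 1,"translation": [0.009,0,0],"twist": [0,0,0]},
  {"grip": 1,"translation": [0.009,0,0],"twist": [0,0,0]},
  {"grip": 1,"translation": [0.009,0,0],"twist": [0,0,0]},
  {"grip": 1,"translation": [0.009,0,0],"twist": [0,0,0]},
  {"grip": 1,"translation": [0.009,0,0],"twist": [0,0,0]},
  {"grip": 1,"translation": [0.009,0,0],"twist": [0,0,0]},
  {"grip": 1,"translation": [0.009,0,0],"twist": [0,0,0]},
  {"grip": 1,"translation": [0.006,0,0],"twist": [0,0,0]},
])

```text
clock: 21.02
eef_pos: [544.6, -204.8, 95.4]
tcp_rot: [3.141, 0.001, -0.103]
contact_force: [-0.6, 0.4, -1.2]
opening: 0.424
```

Run:
```python
from h import *
delta([545.2,-203.2,93],-5.7)
c=r.calibration('wrist');p,d=r.grab_frame('wrist')
crop(p,210,80,430,330,3,'pics/w13c.png')
```

```text
clock 21.02 pos [ 544.6 -204.8   95.4] rpy [ 1.7997e+02  8.0000e-02 -5.8900e+00] q6 1.31 open 0.424 F [-0.6  0.4 -1.2]
shift mm [ 0.5 -1.6  2.4] twist [ 0.0006  0.0014 -0.0034] rows 0.07071480451304063 0.029745484163533356
```

View pics/w13c.png

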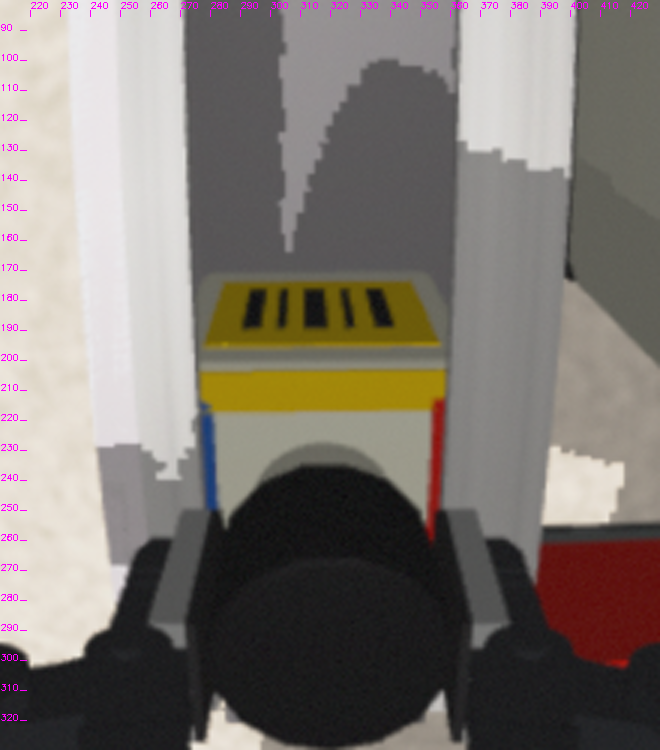

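Request:
jog_arm([
  {"grip": 1,"translation": [0,0,0.0012],"twist": [0,0,0]},
  {"grip": 1,"translation": [0,0,0.0012],"twist": [0,0,0]},
  {"grip": 1,"translation": [0,0,0],"twist": [0,0,0]},
  {"grip": 1,"translation": [0,0,0],"twist": [0,0,0]},
])

```text
clock: 21.4
eef_pos: [542.9, -204.5, 93.1]
tcp_rot: [3.141, 0.002, -0.103]
contact_force: [-0.2, 0.5, -1.0]
opening: 0.427
```

Request:
jog_arm([
  {"grip": -1,"translation": [0,0,0],"twist": [0,0,0]},
  {"grip": -1,"translation": [0,0,0],"twist": [0,0,0]},
  {"grip": -1,"translation": [0,0,0],"twist": [0,0,0]},
  {"grip": -1,"translation": [0,0,0],"twist": [0,0,0]},
  {"grip": -1,"translation": [0,0,0],"twist": [0,0,0]},
  {"grip": -1,"translation": [0,0,0],"twist": [0,0,0]},
  {"grip": -1,"translation": [0,0,0],"twist": [0,0,0]},
  {"grip": -1,"translation": [0,0,0],"twist": [0,0,0]},
])

```text
clock: 22.07
eef_pos: [543.2, -204.6, 93.0]
tcp_rot: [3.141, 0.002, -0.103]
contact_force: [-0.1, 0.0, 0.1]
opening: 0.993
```

Run:
```python
from h import *
delta([545.2,-203.2,190],-5.7)
```

```text
clock 22.07 pos [ 543.2 -204.6   93. ] rpy [ 1.7997e+02  1.1000e-01 -5.9100e+00] q6 1.31 open 0.993 F [-0.1  0.   0.1]
shift mm [  1.6  -1.6 -97. ] twist [ 0.0005  0.0019 -0.0036] rows 2.3269177116971096 0.03275883473349054
```

Request:
jog_arm([
  {"grip": -1,"translation": [0,0,-0.01],"twist": [0,0,0]},
  {"grip": -1,"translation": [0,0,-0.02],"twist": [0,0,0]},
  {"grip": -1,"translation": [0,0,-0.025],"twist": [0,0,0]},
  {"grip": -1,"translation": [0,0,-0.025],"twist": [0,0,0]},
  {"grip": -1,"translation": [0,0,-0.02],"twist": [0,0,0]},
  {"grip": -1,"translation": [-0.005,-0.046,0],"twist": [0,0,0]},
  {"grip": -1,"translation": [-0.004,-0.036,0],"twist": [0,0,0]},
  {"grip": -1,"translation": [-0.004,-0.036,0],"twist": [0,0,0]},
  {"grip": -1,"translation": [-0.004,-0.036,0],"twist": [0,0,0]},
  {"grip": -1,"translation": [-0.003,-0.03,0],"twist": [0,0,0]},
])

```text
clock: 22.9
eef_pos: [542.2, -22.0, 193.9]
tcp_rot: [3.141, 0.001, -0.103]
contact_force: [-0.2, 0.5, -0.7]
opening: 0.997
```

Request:
jog_arm([
  {"grip": -1,"translation": [0,0,0],"twist": [0,0,-0.12]},
  {"grip": -1,"translation": [0,0,0],"twist": [0,0,-0.12]},
  {"grip": -1,"translation": [0,0,0],"twist": [0,0,-0.12]},
  {"grip": -1,"translation": [0,0,0],"twist": [0,0,-0.12]},
  {"grip": -1,"translation": [0,0,0],"twist": [0,0,-0.12]},
  {"grip": -1,"translation": [0,0,0],"twist": [0,0,-0.12]},
  {"grip": -1,"translation": [0,0,0],"twist": [0,0,-0.12]},
  {"grip": -1,"translation": [0,0,0],"twist": [0,0,-0.12]},
  {"grip": -1,"translation": [0,0,0],"twist": [0,0,-0.12]},
  {"grip": -1,"translation": [0,0,0],"twist": [0,0,-0.12]},
])

```text
clock: 23.73
eef_pos: [542.5, -24.1, 193.7]
tcp_rot: [-3.14, 0.001, 1.103]
contact_force: [-0.0, 0.7, 0.2]
opening: 1.004
```

Request:
jog_arm([
  {"grip": -1,"translation": [0,0,0],"twist": [0,0,-0.09]},
  {"grip": -1,"translation": [0,0,0],"twist": [0,0,0]},
  {"grip": -1,"translation": [0,0,0],"twist": [0,0,0]},
])

```text
clock: 23.98
eef_pos: [542.6, -24.1, 193.5]
tcp_rot: [-3.14, 0.001, 1.184]
contact_force: [0.1, 0.7, -0.5]
opening: 0.999
```

Run:
```python
from h import *
import pickle
delta([543,-20,190],68)
c=r.calibration('wrist');p,d=r.grab_frame('wrist')
pickle.dump((c,p,d,r.sense()),open('w14.pkl','wb'))
cv2.imwrite('pics/w14.png',p[:,:,::-1])
p,d=r.grab_frame('top');cv2.imwrite('pics/t14.png',p[:,:,::-1])
```

```text
clock 23.98 pos [542.6 -24.1 193.5] rpy [-1.7993e+02  5.0000e-02  6.7840e+01] q6 0.34 open 0.999 F [ 0.1  0.7 -0.5]
shift mm [ 4.  -1.1  3.5] twist [-0.0012  0.0008 -0.0028] rows 0.13013979936978134 0.025200696333946296
```

View pics/w14.png

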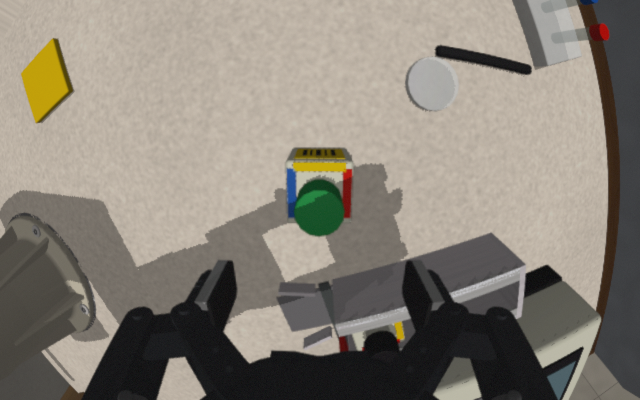

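View pics/t14.png

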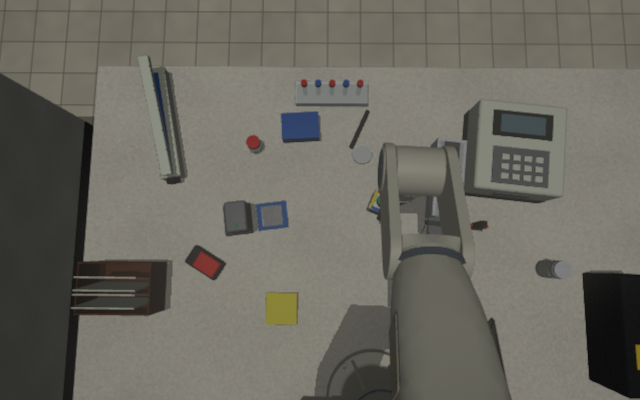

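Green cap at wrist (319,208), body edges vertical. Black bottle is in the lane.

Run:
```python
from h import *
import pickle
c,p,d,s=pickle.load(open('w14.pkl','rb'))
crop(p,260,130,380,250,5,'pics/w14c.png')
```

```text
(no output)
```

View pics/w14c.png

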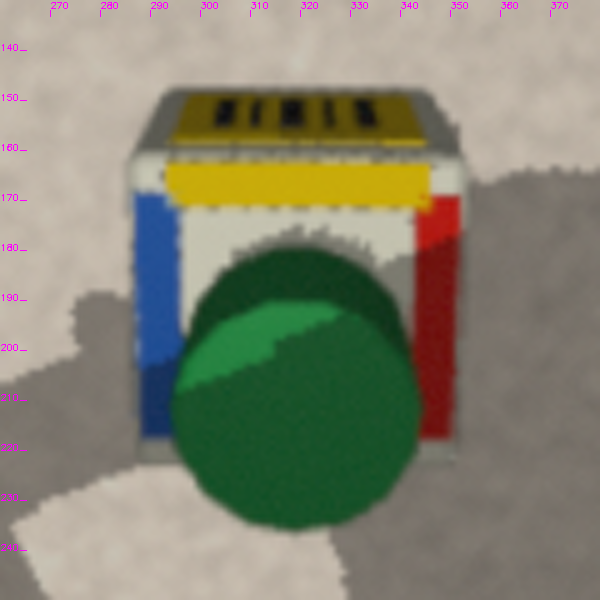

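Run:
```python
from h import *
import pickle
np.set_printoptions(precision=1,suppress=True)
c,p,d,s=pickle.load(open('w14.pkl','rb'))
W=lambda u,v,z:wpix2world(c,u,v,z)
A=lambda a,b:np.degrees(np.arctan2(*(b-a)[1::-1]))
X=W(319.2,212.9,124);print(X)
q=[W(*u,74) for u in((286.7,168),(288.3,221),(352.5,168),(350.8,221))];print(A(q[0],q[1]),A(q[2],q[3]),A(q[1],q[3])-90,A(q[0],q[2])-90)
yf=[W(288,161.3,74),W(351.8,161.3,74)];print(np.mean(yf,0),A(*yf)-90)
a=np.radians(-112); print('ctr', np.mean(yf,0)[:2]+30*np.array([np.cos(a),np.sin(a)]), np.mean([q[1],q[3]],0)[:2]-30*np.array([np.cos(a),np.sin(a)]))
delta([X[0],X[1],90],68)
```

```text
[543.2 -22.  124. ]
-112.31975118139468 -111.97305612072115 -112.11603107526824 -112.10994111061373
[554.4   4.   74. ] -112.10429002037746
ctr [543.1 -23.8] [544.3 -19.9]
clock 24.08 pos [542.5 -24.1 193.3] rpy [-179.9    0.1   67.8] q6 0.34 open 1.005 F [-0.7 -1.2  0.2]
shift mm [  2.3  -0.  103.3] twist [-0.  0. -0.] rows 2.4779037849828267 0.025924148417740826
```

Request:
jog_arm([
  {"grip": -1,"translation": [0.0022,0,0.015],"twist": [0,0,0]},
  {"grip": -1,"translation": [0,0,0.02],"twist": [0,0,0]},
  {"grip": -1,"translation": [0,0,0.025],"twist": [0,0,0]},
  {"grip": -1,"translation": [0,0,0.02],"twist": [0,0,0]},
  {"grip": -1,"translation": [0,0,0.015],"twist": [0,0,0]},
  {"grip": -1,"translation": [0,0,0.006],"twist": [0,0,0]},
  {"grip": -1,"translation": [0,0,0],"twist": [0,0,0]},
  {"grip": -1,"translation": [0,0,0],"twist": [0,0,0]},
])

```text
clock: 24.75
eef_pos: [543.4, -22.1, 92.4]
tcp_rot: [-3.14, 0.001, 1.186]
contact_force: [-0.0, 0.1, -0.2]
opening: 0.995
```

Run:
```python
from h import *
delta([543.3,-22,91],67.9)
p,d=r.grab_frame('wrist')
crop(p,210,140,430,360,3,'pics/w15c.png')
```

```text
clock 24.75 pos [543.4 -22.1  92.4] rpy [-1.7991e+02  6.0000e-02  6.7960e+01] q6 0.34 open 0.995 F [-0.   0.1 -0.2]
shift mm [ 0.1 -0.1  1.4] twist [-0.0016  0.001   0.0011] rows 0.032595617157516035 0.017418398421988272
```

View pics/w15c.png

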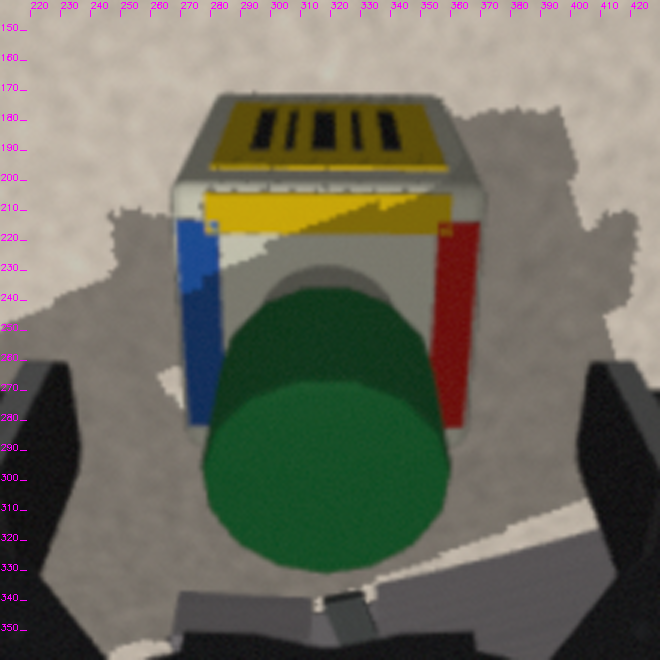

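Green bottle is centred between the fingers and level. Closing.

Request:
jog_arm([
  {"grip": 1,"translation": [0,0,0.001],"twist": [0,0,0]},
  {"grip": 1,"translation": [0,0,0],"twist": [0,0,0]},
  {"grip": 1,"translation": [0,0,0],"twist": [0,0,0]},
  {"grip": 1,"translation": [0,0,0],"twist": [0,0,0]},
  {"grip": 1,"translation": [0,0,0],"twist": [0,0,0]},
  {"grip": 1,"translation": [0,0,0],"twist": [0,0,0]},
  {"grip": 1,"translation": [0,0,0],"twist": [0,0,0]},
  {"grip": 1,"translation": [0,0,0],"twist": [0,0,0]},
  {"grip": 1,"translation": [0,0,0],"twist": [0,0,0]},
])

```text
clock: 25.55
eef_pos: [543.4, -22.1, 91.7]
tcp_rot: [-3.141, 0.001, 1.187]
contact_force: [-0.9, 0.4, 6.5]
opening: 0.426
```

Run:
```python
from h import *
import pickle
delta([509,295,117],187.5)
c=r.calibration('wrist');p,d=r.grab_frame('wrist')
pickle.dump((c,p,d,r.sense()),open('w16.pkl','wb'))
crop(p,210,140,430,360,3,'pics/w16c.png')
```

```text
clock 25.55 pos [543.4 -22.1  91.7] rpy [-1.7994e+02  4.0000e-02  6.8010e+01] q6 0.34 open 0.426 F [-0.9  0.4  6.5]
shift mm [ 281.1 -150.7  -25.3] twist [-1.3000e-03 -6.0000e-04 -2.0856e+00] rows 7.673006263738259 16.68916000966826
```

View pics/w16c.png

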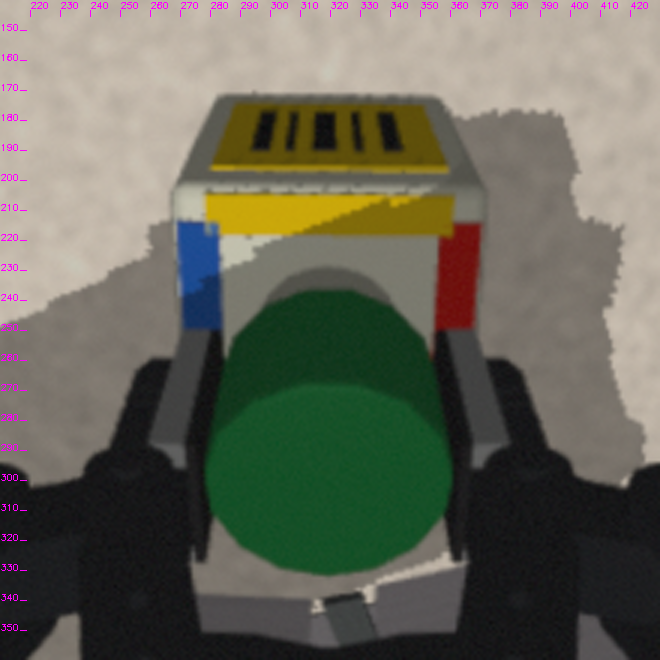

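Request:
jog_arm([
  {"grip": 1,"translation": [0,0,-0.008],"twist": [0,0,0]},
  {"grip": 1,"translation": [0,0,-0.012],"twist": [0,0,0]},
  {"grip": 1,"translation": [0,0,-0.008],"twist": [0,0,0]},
  {"grip": 1,"translation": [0.01,-0.005,0],"twist": [0,0,0]},
  {"grip": 1,"translation": [0.02,-0.011,0],"twist": [0,0,0]},
  {"grip": 1,"translation": [0.03,-0.0165,0],"twist": [0,0,0]},
  {"grip": 1,"translation": [0.03,-0.0165,0],"twist": [0,0,0]},
  {"grip": 1,"translation": [0.03,-0.0165,0],"twist": [0,0,0]},
  {"grip": 1,"translation": [0.03,-0.0165,0],"twist": [0,0,0]},
  {"grip": 1,"translation": [0.03,-0.0165,0],"twist": [0,0,0]},
])

```text
clock: 26.43
eef_pos: [518.6, 183.8, 119.4]
tcp_rot: [-3.14, 0.001, 1.187]
contact_force: [1.2, -0.8, -1.3]
opening: 0.43
```

Request:
jog_arm([
  {"grip": 1,"translation": [0.03,-0.0165,0],"twist": [0,0,0]},
  {"grip": 1,"translation": [0.03,-0.0155,0],"twist": [0,0,0]},
  {"grip": 1,"translation": [0.02,-0.01,0],"twist": [0,0,0]},
  {"grip": 1,"translation": [0.014,-0.007,0],"twist": [0,0,0]},
  {"grip": 1,"translation": [0.007,-0.003,0],"twist": [0,0,-0.08]},
  {"grip": 1,"translation": [0,0,0],"twist": [0,0,-0.12]},
  {"grip": 1,"translation": [0,0,0],"twist": [0,0,-0.12]},
  {"grip": 1,"translation": [0,0,0],"twist": [0,0,-0.12]},
  {"grip": 1,"translation": [0,0,0],"twist": [0,0,-0.12]},
  {"grip": 1,"translation": [0,0,0],"twist": [0,0,-0.12]},
])

```text
clock: 27.27
eef_pos: [508.6, 294.7, 119.0]
tcp_rot: [-3.139, -0.0, 1.873]
contact_force: [0.5, -0.4, -2.9]
opening: 0.426
```

Request:
jog_arm([
  {"grip": 1,"translation": [0,0,0],"twist": [0,0,-0.12]},
  {"grip": 1,"translation": [0,0,0],"twist": [0,0,-0.12]},
  {"grip": 1,"translation": [0,0,0],"twist": [0,0,-0.12]},
  {"grip": 1,"translation": [0,0,0],"twist": [0,0,-0.12]},
  {"grip": 1,"translation": [0,0,0],"twist": [0,0,-0.12]},
  {"grip": 1,"translation": [0,0,0],"twist": [0,0,-0.12]},
  {"grip": 1,"translation": [0,0,0],"twist": [0,0,-0.12]},
  {"grip": 1,"translation": [0,0,0],"twist": [0,0,-0.12]},
  {"grip": 1,"translation": [0,0,0],"twist": [0,0,-0.12]},
  {"grip": 1,"translation": [0,0,0],"twist": [0,0,-0.12]},
])

```text
clock: 28.1
eef_pos: [508.6, 294.6, 119.0]
tcp_rot: [-3.141, -0.002, 3.072]
contact_force: [0.1, -0.3, -2.2]
opening: 0.427
```

Run:
```python
from h import *
delta([508.3,294.7,115.7],187.5)
```

```text
clock 28.10 pos [508.6 294.6 119. ] rpy [-1.7996e+02 -1.3000e-01  1.7604e+02] q6 -0.98 open 0.427 F [ 0.1 -0.3 -2.2]
shift mm [0.3 0.1 3.3] twist [-0.0005 -0.0023 -0.2   ] rows 0.07973323326004013 1.6004995102341237
```

Request:
jog_arm([
  {"grip": 1,"translation": [0,0,0.0015],"twist": [0,0,-0.11]},
  {"grip": 1,"translation": [0,0,0.0017],"twist": [0,0,-0.07]},
  {"grip": 1,"translation": [0,0,0],"twist": [0,0,-0.016]},
  {"grip": 1,"translation": [0,0,0],"twist": [0,0,0]},
  {"grip": 1,"translation": [0,0,0],"twist": [0,0,0]},
])

```text
clock: 28.52
eef_pos: [508.8, 294.8, 115.9]
tcp_rot: [-3.142, -0.002, -3.023]
contact_force: [0.6, 0.3, -2.8]
opening: 0.425
```

```bash
cat > chk.py <<'E'
from h import *
import pickle,sys
delta([508.3,294.7,115.7],float(sys.argv[2]))
c=r.calibration('wrist');p,d=r.grab_frame('wrist')
pickle.dump((c,p,d,r.sense()),open(sys.argv[1]+'.pkl','wb'))
cv2.imwrite('pics/'+sys.argv[1]+'.png',p[:,:,::-1])
E
python3 chk.py w17 187.5
```

```text
clock 28.52 pos [508.8 294.8 115.9] rpy [-1.8000e+02 -1.1000e-01 -1.7319e+02] q6 -1.17 open 0.425 F [ 0.6  0.3 -2.8]
shift mm [ 0.5 -0.   0.2] twist [-0.    -0.002 -0.012] rows 0.012208153855422036 0.09765829707175236
```

View pics/w17.png

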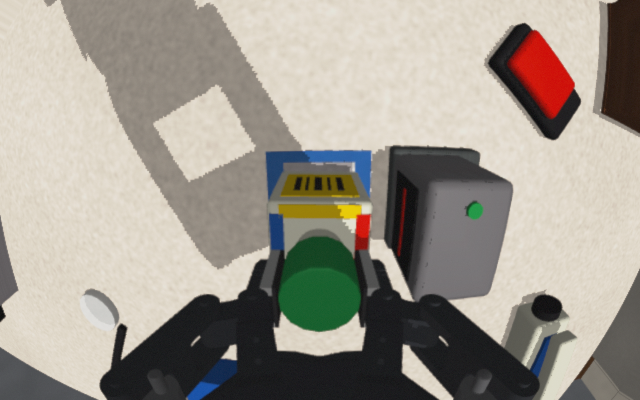

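Request:
jog_arm([
  {"grip": 1,"translation": [0,0,0],"twist": [0,0,-0.007]},
  {"grip": 1,"translation": [0,0,0],"twist": [0,0,0]},
  {"grip": 1,"translation": [0,0,0],"twist": [0,0,0]},
  {"grip": 1,"translation": [0,0,0],"twist": [0,0,0]},
  {"grip": 1,"translation": [0,0,0],"twist": [0,0,0]},
  {"grip": 1,"translation": [0,0,0],"twist": [0,0,0]},
  {"grip": 1,"translation": [0,0,0],"twist": [0,0,0]},
  {"grip": 1,"translation": [0,0,0],"twist": [0,0,0]},
  {"grip": 1,"translation": [0,0,0],"twist": [0,0,0]},
  {"grip": 1,"translation": [0,0,0],"twist": [0,0,0]},
])

```text
clock: 29.4
eef_pos: [508.8, 294.8, 115.7]
tcp_rot: [-3.142, -0.002, -3.013]
contact_force: [1.2, -0.5, -3.0]
opening: 0.427
```

Request:
jog_arm([
  {"grip": 1,"translation": [0,0,0],"twist": [0,0,0]},
  {"grip": 1,"translation": [0,0,0],"twist": [0,0,0]},
  {"grip": 1,"translation": [0,0,0],"twist": [0,0,0]},
  {"grip": 1,"translation": [0,0,0],"twist": [0,0,0]},
  {"grip": 1,"translation": [0,0,0],"twist": [0,0,0]},
  {"grip": 1,"translation": [0,0,0],"twist": [0,0,0]},
  {"grip": 1,"translation": [0,0,0],"twist": [0,0,0]},
  {"grip": 1,"translation": [0,0,0],"twist": [0,0,0]},
  {"grip": 1,"translation": [0,0,0],"twist": [0,0,0]},
  {"grip": 1,"translation": [0,0,0],"twist": [0,0,0]},
])

```text
clock: 30.23
eef_pos: [508.8, 294.8, 115.7]
tcp_rot: [-3.142, -0.002, -3.013]
contact_force: [-0.7, 0.2, -2.6]
opening: 0.427
```

Request:
jog_arm([
  {"grip": 1,"translation": [0,0,0],"twist": [0,0,0]},
  {"grip": 1,"translation": [0,0,0],"twist": [0,0,0]},
  {"grip": 1,"translation": [0,0,0],"twist": [0,0,0]},
  {"grip": 1,"translation": [0,0,0],"twist": [0,0,0]},
  {"grip": 1,"translation": [0,0,0],"twist": [0,0,0]},
  {"grip": 1,"translation": [0,0,0],"twist": [0,0,0]},
  {"grip": 1,"translation": [0,0,0],"twist": [0,0,0]},
  {"grip": 1,"translation": [0,0,0],"twist": [0,0,0]},
  {"grip": 1,"translation": [0,0,0],"twist": [0,0,0]},
  {"grip": 1,"translation": [0,0,0],"twist": [0,0,0]},
])

```text
clock: 31.07
eef_pos: [508.8, 294.8, 115.7]
tcp_rot: [-3.142, -0.002, -3.013]
contact_force: [0.1, -0.2, -2.4]
opening: 0.422
```

```bash
python3 chk.py w18 97.5
```

```text
clock 31.07 pos [508.8 294.8 115.7] rpy [-1.8000e+02 -1.2000e-01 -1.7264e+02] q6 -1.18 open 0.422 F [ 0.1 -0.2 -2.4]
shift mm [ 0.5 -0.   0. ] twist [-1.6000e-03 -1.5000e-03  1.5683e+00] rows 0.012029351020019114 12.54996529866098
```

View pics/w18.png

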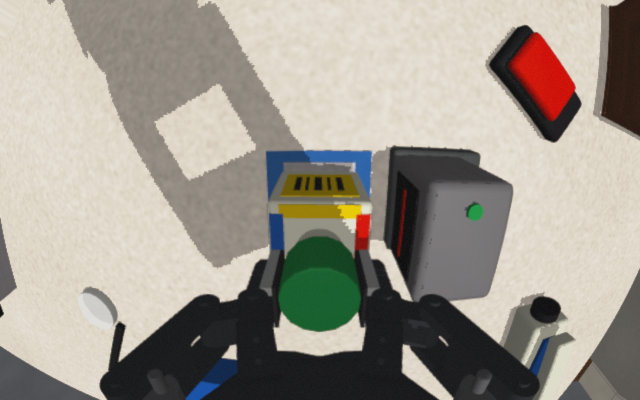

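Request:
jog_arm([
  {"grip": 1,"translation": [0,0.0007,0],"twist": [0,0,0.08]},
  {"grip": 1,"translation": [0,0,0],"twist": [0,0,0.12]},
  {"grip": 1,"translation": [0,0,0],"twist": [0,0,0.12]},
  {"grip": 1,"translation": [0,0,0],"twist": [0,0,0.12]},
  {"grip": 1,"translation": [0,0,0],"twist": [0,0,0.12]},
  {"grip": 1,"translation": [0,0,0],"twist": [0,0,0.12]},
  {"grip": 1,"translation": [0,0,0],"twist": [0,0,0.12]},
  {"grip": 1,"translation": [0,0,0],"twist": [0,0,0.12]},
  {"grip": 1,"translation": [0,0,0],"twist": [0,0,0.12]},
  {"grip": 1,"translation": [0,0,0],"twist": [0,0,0.12]},
])

```text
clock: 31.95
eef_pos: [508.7, 295.5, 115.7]
tcp_rot: [-3.14, -0.001, 2.104]
contact_force: [0.3, -0.5, -2.1]
opening: 0.427
```

Request:
jog_arm([
  {"grip": 1,"translation": [0,0,0],"twist": [0,0,0.12]},
  {"grip": 1,"translation": [0,0,0],"twist": [0,0,0.12]},
  {"grip": 1,"translation": [0,0,0],"twist": [0,0,0.11]},
  {"grip": 1,"translation": [0,0,0],"twist": [0,0,0.058]},
  {"grip": 1,"translation": [0,0,0],"twist": [0,0,0]},
  {"grip": 1,"translation": [0,0,0],"twist": [0,0,0]},
])

```text
clock: 32.45
eef_pos: [508.7, 295.5, 115.7]
tcp_rot: [-3.14, 0.0, 1.704]
contact_force: [0.6, 0.3, -2.6]
opening: 0.427
```

```bash
python3 chk.py w19 97.5
```

```text
clock 32.45 pos [508.7 295.5 115.7] rpy [-179.88    0.     97.64] q6 0.39 open 0.427 F [ 0.6  0.3 -2.6]
shift mm [-0.8 -0.5  0. ] twist [-0.002   0.      0.0025] rows 0.021841622874837766 0.025819241554686415
```

View pics/w19.png

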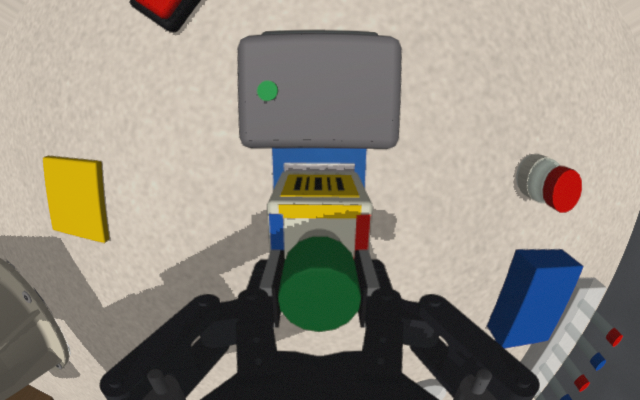

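Yellow faces the reader, centred (bottle 269–371, patch 272–367). Hold.

Request:
jog_arm([
  {"grip": 1,"translation": [0,0,0],"twist": [0,0,0]},
  {"grip": 1,"translation": [0,0,0],"twist": [0,0,0]},
  {"grip": 1,"translation": [0,0,0],"twist": [0,0,0]},
  {"grip": 1,"translation": [0,0,0],"twist": [0,0,0]},
  {"grip": 1,"translation": [0,0,0],"twist": [0,0,0]},
  {"grip": 1,"translation": [0,0,0],"twist": [0,0,0]},
  {"grip": 1,"translation": [0,0,0],"twist": [0,0,0]},
  {"grip": 1,"translation": [0,0,0],"twist": [0,0,0]},
  {"grip": 1,"translation": [0,0,0],"twist": [0,0,0]},
  {"grip": 1,"translation": [0,0,0],"twist": [0,0,0]},
])

```text
clock: 33.33
eef_pos: [508.7, 295.5, 115.7]
tcp_rot: [-3.14, 0.0, 1.702]
contact_force: [0.3, 0.4, -2.4]
opening: 0.427
```

Request:
jog_arm([
  {"grip": 1,"translation": [0,0,0],"twist": [0,0,0]},
  {"grip": 1,"translation": [0,0,0],"twist": [0,0,0]},
  {"grip": 1,"translation": [0,0,0],"twist": [0,0,0]},
  {"grip": 1,"translation": [0,0,0],"twist": [0,0,0]},
  {"grip": 1,"translation": [0,0,0],"twist": [0,0,0]},
  {"grip": 1,"translation": [0,0,0],"twist": [0,0,0]},
  {"grip": 1,"translation": [0,0,0],"twist": [0,0,0]},
  {"grip": 1,"translation": [0,0,0],"twist": [0,0,0]},
  {"grip": 1,"translation": [0,0,0],"twist": [0,0,0]},
  {"grip": 1,"translation": [0,0,0],"twist": [0,0,0]},
])

```text
clock: 34.17
eef_pos: [508.7, 295.5, 115.7]
tcp_rot: [-3.14, 0.0, 1.702]
contact_force: [0.7, -0.1, -2.3]
opening: 0.432
```

Request:
jog_arm([
  {"grip": 1,"translation": [0,0,0],"twist": [0,0,0]},
  {"grip": 1,"translation": [0,0,0],"twist": [0,0,0]},
  {"grip": 1,"translation": [0,0,0],"twist": [0,0,0]},
  {"grip": 1,"translation": [0,0,0],"twist": [0,0,0]},
  {"grip": 1,"translation": [0,0,0],"twist": [0,0,0]},
  {"grip": 1,"translation": [0,0,0],"twist": [0,0,0]},
  {"grip": 1,"translation": [0,0,0],"twist": [0,0,0]},
  {"grip": 1,"translation": [0,0,0],"twist": [0,0,0]},
  {"grip": 1,"translation": [0,0,0],"twist": [0,0,0]},
  {"grip": 1,"translation": [0,0,0],"twist": [0,0,0]},
])

```text
clock: 35.0
eef_pos: [508.7, 295.5, 115.7]
tcp_rot: [-3.14, 0.0, 1.702]
contact_force: [0.3, 0.3, -2.2]
opening: 0.43
```

```bash
python3 chk.py w20 7.5
```

```text
clock 35.00 pos [508.7 295.5 115.7] rpy [-179.88    0.     97.52] q6 0.39 open 0.430 F [ 0.3  0.3 -2.2]
shift mm [-0.7 -0.5  0. ] twist [-0.0016  0.0016  1.5711] rows 0.021661658341240595 12.572087319019843
```

View pics/w20.png

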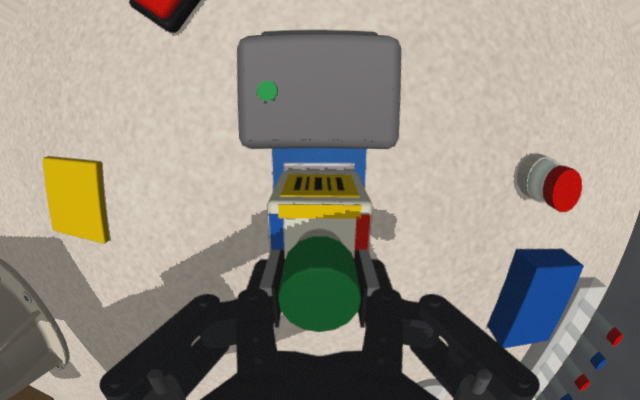

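Request:
jog_arm([
  {"grip": 1,"translation": [-0.0007,0.001,0],"twist": [0,0,0.08]},
  {"grip": 1,"translation": [0,0,0],"twist": [0,0,0.12]},
  {"grip": 1,"translation": [0,0,0],"twist": [0,0,0.12]},
  {"grip": 1,"translation": [0,0,0],"twist": [0,0,0.12]},
  {"grip": 1,"translation": [0,0,0],"twist": [0,0,0.12]},
  {"grip": 1,"translation": [0,0,0],"twist": [0,0,0.12]},
  {"grip": 1,"translation": [0,0,0],"twist": [0,0,0.12]},
  {"grip": 1,"translation": [0,0,0],"twist": [0,0,0.12]},
  {"grip": 1,"translation": [0,0,0],"twist": [0,0,0.12]},
  {"grip": 1,"translation": [0,0,0],"twist": [0,0,0.12]},
])

```text
clock: 35.88
eef_pos: [509.8, 294.9, 115.7]
tcp_rot: [-3.141, 0.002, 0.536]
contact_force: [-0.6, 0.0, -2.3]
opening: 0.424
```

Request:
jog_arm([
  {"grip": 1,"translation": [0,0,0],"twist": [0,0,0.12]},
  {"grip": 1,"translation": [0,0,0],"twist": [0,0,0.12]},
  {"grip": 1,"translation": [0,0,0],"twist": [0,0,0.11]},
  {"grip": 1,"translation": [0,0,0],"twist": [0,0,0.06]},
  {"grip": 1,"translation": [0,0,0],"twist": [0,0,0]},
  {"grip": 1,"translation": [0,0,0],"twist": [0,0,0]},
])

```text
clock: 36.38
eef_pos: [509.8, 294.9, 115.7]
tcp_rot: [3.142, 0.002, 0.134]
contact_force: [-0.4, 0.5, -1.9]
opening: 0.432
```

```bash
python3 chk.py w21 7.5
```

```text
clock 36.38 pos [509.8 294.9 115.7] rpy [1.80e+02 1.10e-01 7.69e+00] q6 1.96 open 0.432 F [-0.4  0.5 -1.9]
shift mm [-1.5  0.   0. ] twist [0.     0.002  0.0033] rows 0.03674391216427996 0.030954272669353845
```

View pics/w21.png

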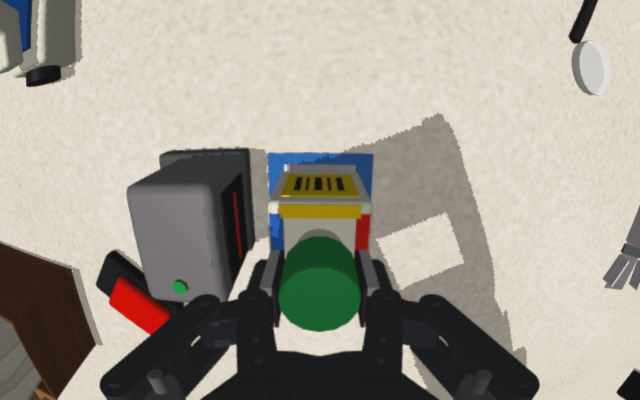

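Blue faces the window. Hold.

Request:
jog_arm([
  {"grip": 1,"translation": [0,0,0],"twist": [0,0,0]},
  {"grip": 1,"translation": [0,0,0],"twist": [0,0,0]},
  {"grip": 1,"translation": [0,0,0],"twist": [0,0,0]},
  {"grip": 1,"translation": [0,0,0],"twist": [0,0,0]},
  {"grip": 1,"translation": [0,0,0],"twist": [0,0,0]},
  {"grip": 1,"translation": [0,0,0],"twist": [0,0,0]},
  {"grip": 1,"translation": [0,0,0],"twist": [0,0,0]},
  {"grip": 1,"translation": [0,0,0],"twist": [0,0,0]},
  {"grip": 1,"translation": [0,0,0],"twist": [0,0,0]},
  {"grip": 1,"translation": [0,0,0],"twist": [0,0,0]},
])

```text
clock: 37.27
eef_pos: [509.8, 294.9, 115.7]
tcp_rot: [3.142, 0.002, 0.132]
contact_force: [-0.0, 0.2, -2.8]
opening: 0.425
```

Request:
jog_arm([
  {"grip": 1,"translation": [0,0,0],"twist": [0,0,0]},
  {"grip": 1,"translation": [0,0,0],"twist": [0,0,0]},
  {"grip": 1,"translation": [0,0,0],"twist": [0,0,0]},
  {"grip": 1,"translation": [0,0,0],"twist": [0,0,0]},
  {"grip": 1,"translation": [0,0,0],"twist": [0,0,0]},
  {"grip": 1,"translation": [0,0,0],"twist": [0,0,0]},
  {"grip": 1,"translation": [0,0,0],"twist": [0,0,0]},
  {"grip": 1,"translation": [0,0,0],"twist": [0,0,0]},
  {"grip": 1,"translation": [0,0,0],"twist": [0,0,0]},
  {"grip": 1,"translation": [0,0,0],"twist": [0,0,0]},
])

```text
clock: 38.1
eef_pos: [509.8, 294.9, 115.7]
tcp_rot: [3.142, 0.002, 0.132]
contact_force: [-0.1, -0.2, -2.6]
opening: 0.426
```

Request:
jog_arm([
  {"grip": 1,"translation": [0,0,0],"twist": [0,0,0]},
  {"grip": 1,"translation": [0,0,0],"twist": [0,0,0]},
  {"grip": 1,"translation": [0,0,0],"twist": [0,0,0]},
  {"grip": 1,"translation": [0,0,0],"twist": [0,0,0]},
  {"grip": 1,"translation": [0,0,0],"twist": [0,0,0]},
  {"grip": 1,"translation": [0,0,0],"twist": [0,0,0]},
  {"grip": 1,"translation": [0,0,0],"twist": [0,0,0]},
  {"grip": 1,"translation": [0,0,0],"twist": [0,0,0]},
  {"grip": 1,"translation": [0,0,0],"twist": [0,0,0]},
  {"grip": 1,"translation": [0,0,0],"twist": [0,0,0]},
])

```text
clock: 38.93
eef_pos: [509.8, 294.9, 115.7]
tcp_rot: [3.142, 0.002, 0.132]
contact_force: [0.9, 0.5, -2.1]
opening: 0.425
```

```bash
python3 chk.py w22 7.5
python3 - <<'E'
from h import *
delta([403,-188,116],7.5)
p,d=r.grab_frame('scene');cv2.imwrite('pics/s22.png',p[:,:,::-1])
E
```

```text
clock 38.93 pos [509.8 294.9 115.7] rpy [1.80e+02 1.20e-01 7.56e+00] q6 1.96 open 0.425 F [ 0.9  0.5 -2.1]
shift mm [-1.5  0.   0. ] twist [0.0001 0.0021 0.0011] rows 0.035854887869294444 0.018698642965802256
clock 38.98 pos [509.8 295.  115.7] rpy [1.80e+02 1.10e-01 7.56e+00] q6 1.96 open 0.428 F [ 0.3 -0.7 -2.3]
shift mm [-1.694e+02  4.647e+02  1.000e-01] twist [0.     0.002  0.0011] rows 11.861367758223746 0.018115781803858734
```

View pics/w22.png

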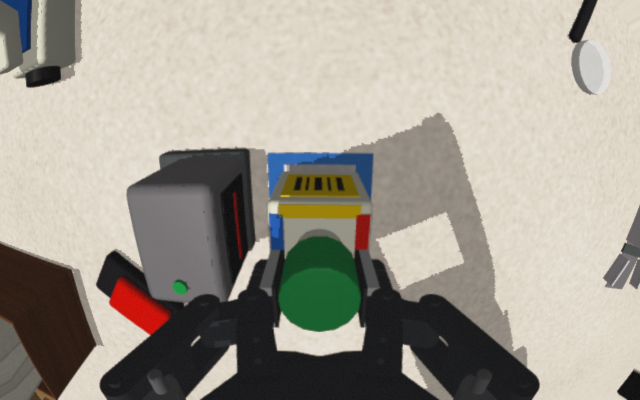

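View pics/s22.png

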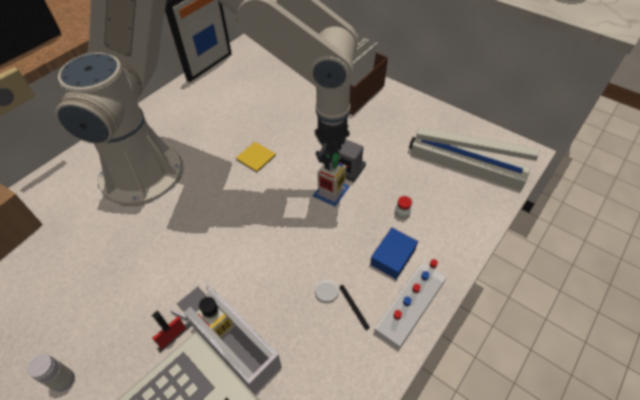

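Request:
jog_arm([
  {"grip": 1,"translation": [-0.004,0.012,0],"twist": [0,0,0]},
  {"grip": 1,"translation": [-0.0085,0.0235,0],"twist": [0,0,0]},
  {"grip": 1,"translation": [-0.0085,0.0235,0],"twist": [0,0,0]},
  {"grip": 1,"translation": [-0.0085,0.0235,0],"twist": [0,0,0]},
  {"grip": 1,"translation": [-0.0085,0.0235,0],"twist": [0,0,0]},
  {"grip": 1,"translation": [-0.0085,0.0235,0],"twist": [0,0,0]},
  {"grip": 1,"translation": [-0.0085,0.0235,0],"twist": [0,0,0]},
  {"grip": 1,"translation": [-0.0085,0.0235,0],"twist": [0,0,0]},
  {"grip": 1,"translation": [-0.0085,0.0235,0],"twist": [0,0,0]},
  {"grip": 1,"translation": [-0.0085,0.0235,0],"twist": [0,0,0]},
])

```text
clock: 39.87
eef_pos: [458.6, 61.2, 116.0]
tcp_rot: [3.141, 0.002, 0.132]
contact_force: [-0.9, 0.2, -1.7]
opening: 0.427
```

Request:
jog_arm([
  {"grip": 1,"translation": [-0.0085,0.0235,0],"twist": [0,0,0]},
  {"grip": 1,"translation": [-0.0085,0.0235,0],"twist": [0,0,0]},
  {"grip": 1,"translation": [-0.0085,0.0235,0],"twist": [0,0,0]},
  {"grip": 1,"translation": [-0.0085,0.0235,0],"twist": [0,0,0]},
  {"grip": 1,"translation": [-0.0085,0.0235,0],"twist": [0,0,0]},
  {"grip": 1,"translation": [-0.0085,0.0235,0],"twist": [0,0,0]},
  {"grip": 1,"translation": [-0.0085,0.0235,0],"twist": [0,0,0]},
  {"grip": 1,"translation": [-0.0085,0.0235,0],"twist": [0,0,0]},
  {"grip": 1,"translation": [-0.0085,0.0235,0],"twist": [0,0,0]},
  {"grip": 1,"translation": [-0.0085,0.0235,0],"twist": [0,0,0]},
])

```text
clock: 40.7
eef_pos: [405.1, -182.7, 116.2]
tcp_rot: [3.141, 0.002, 0.132]
contact_force: [0.0, 0.6, -2.2]
opening: 0.427
```

Request:
jog_arm([
  {"grip": 1,"translation": [-0.003,0.006,0],"twist": [0,0,0.05]},
  {"grip": 1,"translation": [0,0,0],"twist": [0,0,0.09]},
  {"grip": 1,"translation": [0,0,0],"twist": [0,0,0.06]},
  {"grip": 1,"translation": [0,0,0],"twist": [0,0,0.033]},
  {"grip": 1,"translation": [0,0,0],"twist": [0,0,0]},
  {"grip": 1,"translation": [0,0,0],"twist": [0,0,0]},
])

```text
clock: 41.2
eef_pos: [403.5, -187.9, 116.1]
tcp_rot: [3.141, 0.002, -0.1]
contact_force: [0.8, 0.4, -2.4]
opening: 0.424
```

```bash
python3 chk.py w23 -5.7
python3 - <<'E'
from h import *
delta([403,-188,116],-5.7)
E
```

```text
clock 41.20 pos [ 403.5 -187.9  116.1] rpy [ 1.7997e+02  1.1000e-01 -5.7300e+00] q6 1.23 open 0.424 F [ 0.8  0.4 -2.4]
shift mm [ 5.610e+01 -4.906e+02  1.000e-01] twist [ 0.0005  0.002  -0.0005] rows 11.84187607672255 0.016911113688332778
clock 41.25 pos [ 403.6 -187.8  116.1] rpy [ 1.7997e+02  1.1000e-01 -5.7100e+00] q6 1.23 open 0.426 F [-0.8  0.1 -2.6]
shift mm [-0.5  0.3  0.1] twist [ 0.0005  0.0019 -0.0002] rows 0.015113479117520857 0.016024049833530566
```

View pics/w23.png

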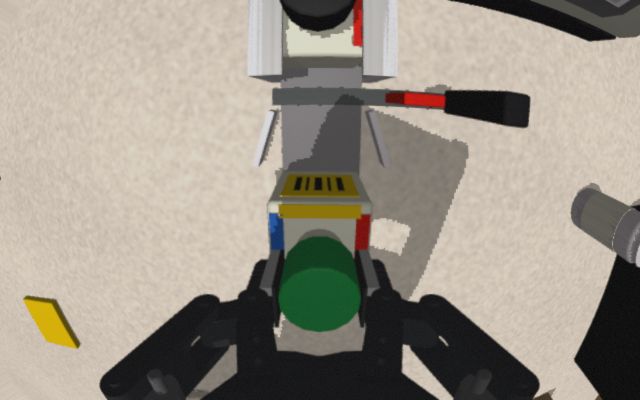

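Request:
jog_arm([
  {"grip": 1,"translation": [0,0.0006,0.006],"twist": [0,0,0]},
  {"grip": 1,"translation": [0,0.0005,0.009],"twist": [0,0,0]},
  {"grip": 1,"translation": [0,0,0.0065],"twist": [0,0,0]},
  {"grip": 1,"translation": [0.004,0,0],"twist": [0,0,0]},
  {"grip": 1,"translation": [0.008,0,0],"twist": [0,0,0]},
  {"grip": 1,"translation": [0.01,0,0],"twist": [0,0,0]},
  {"grip": 1,"translation": [0.01,0,0],"twist": [0,0,0]},
  {"grip": 1,"translation": [0.01,0,0],"twist": [0,0,0]},
  {"grip": 1,"translation": [0.01,0,0],"twist": [0,0,0]},
  {"grip": 1,"translation": [0.006,0,0],"twist": [0,0,0]},
])

```text
clock: 42.08
eef_pos: [463.5, -195.0, 94.7]
tcp_rot: [3.141, 0.001, -0.101]
contact_force: [0.0, 0.3, -1.8]
opening: 0.428
```

```bash
python3 chk.py w24 -5.7
python3 - <<'E'
from h import *
import pickle
c,p,d,s=pickle.load(open('w24.pkl','rb'))
crop(p,230,80,410,330,3,'pics/w24c.png')
E
```

```text
clock 42.08 pos [ 463.5 -195.    94.7] rpy [ 1.7995e+02  3.0000e-02 -5.7700e+00] q6 1.27 open 0.428 F [ 0.   0.3 -1.8]
shift mm [  -4.7 -491.7  -21.4] twist [ 0.0008  0.0005 -0.0012] rows 11.802038306728862 0.012474867268853579
```

View pics/w24c.png

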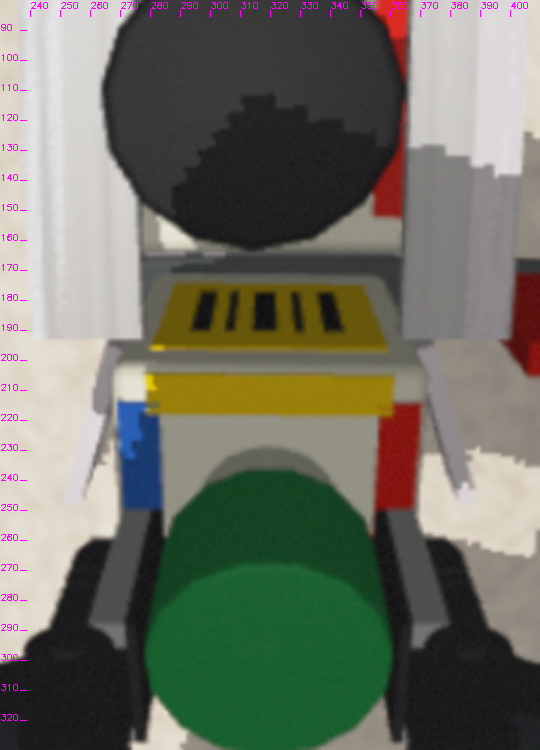

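Request:
jog_arm([
  {"grip": 1,"translation": [0.004,0.0002,0],"twist": [0,0,0]},
  {"grip": 1,"translation": [0.008,0,0],"twist": [0,0,0]},
  {"grip": 1,"translation": [0.008,0,0],"twist": [0,0,0]},
  {"grip": 1,"translation": [0.008,0,0],"twist": [0,0,0]},
  {"grip": 1,"translation": [0.008,0,0],"twist": [0,0,0]},
  {"grip": 1,"translation": [0.008,0,0],"twist": [0,0,0]},
  {"grip": 1,"translation": [0.008,0,0],"twist": [0,0,0]},
  {"grip": 1,"translation": [0.008,0,0],"twist": [0,0,0]},
  {"grip": 1,"translation": [0.008,0,0],"twist": [0,0,0]},
  {"grip": 1,"translation": [0.006,0,0],"twist": [0,0,0]},
])

```text
clock: 42.97
eef_pos: [536.2, -202.4, 94.3]
tcp_rot: [3.141, 0.001, -0.101]
contact_force: [-1.7, 0.7, -0.9]
opening: 0.424
```

```bash
python3 chk.py w25 -5.7
```

```text
clock 42.97 pos [ 536.2 -202.4   94.3] rpy [ 1.7997e+02  8.0000e-02 -5.7900e+00] q6 1.31 open 0.424 F [-1.7  0.7 -0.9]
shift mm [ -77.9 -491.8  -21.6] twist [ 0.0006  0.0014 -0.0015] rows 11.951462407603449 0.01706402972237773
```

View pics/w25.png

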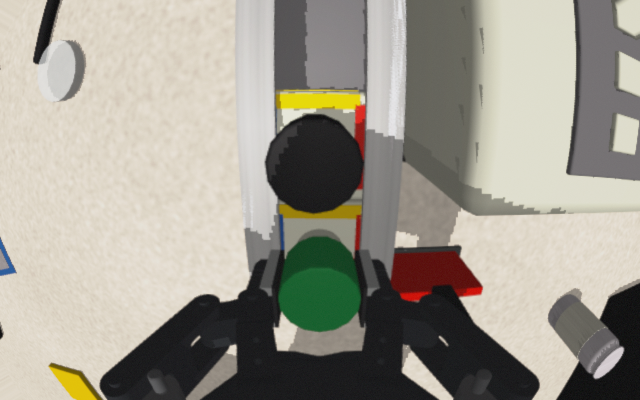

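Request:
jog_arm([
  {"grip": 1,"translation": [0,0,0.0012],"twist": [0,0,0]},
  {"grip": 1,"translation": [0,0,0.0012],"twist": [0,0,0]},
  {"grip": 1,"translation": [0,0,0],"twist": [0,0,0]},
  {"grip": -1,"translation": [0,0,0],"twist": [0,0,0]},
  {"grip": -1,"translation": [0,0,0],"twist": [0,0,0]},
  {"grip": -1,"translation": [0,0,0],"twist": [0,0,0]},
  {"grip": -1,"translation": [0,0,0],"twist": [0,0,0]},
  {"grip": -1,"translation": [0,0,0],"twist": [0,0,0]},
  {"grip": -1,"translation": [0,0,0],"twist": [0,0,0]},
  {"grip": -1,"translation": [0,0,0],"twist": [0,0,0]},
])

```text
clock: 43.85
eef_pos: [535.1, -202.3, 92.0]
tcp_rot: [3.141, 0.002, -0.101]
contact_force: [0.3, 0.6, -0.1]
opening: 0.999
```

Request:
jog_arm([
  {"grip": -1,"translation": [0,0,-0.01],"twist": [0,0,0]},
  {"grip": -1,"translation": [0,0,-0.02],"twist": [0,0,0]},
  {"grip": -1,"translation": [0,0,-0.025],"twist": [0,0,0]},
  {"grip": -1,"translation": [0,0,-0.025],"twist": [0,0,0]},
  {"grip": -1,"translation": [0,0,-0.02],"twist": [0,0,0]},
  {"grip": -1,"translation": [0,0,0],"twist": [0,0,0]},
  {"grip": -1,"translation": [0,0,0],"twist": [0,0,0]},
])

```text
clock: 44.43
eef_pos: [536.1, -202.6, 193.7]
tcp_rot: [3.14, -0.001, -0.101]
contact_force: [1.0, 0.2, -0.7]
opening: 1.001
```

```bash
python3 chk.py w26 -5.7
python3 - <<'E'
from h import *
import pickle
c,p,d,s=pickle.load(open('w11.pkl','rb'))
m=np.array([500.4,-198.7]);a=np.radians(-5.7);B=np.array([[np.cos(a),np.sin(a)],[-np.sin(a),np.cos(a)]])
L=lambda X:np.round(B@(X[:2]-m),1)
for u,v,z in ((385,96,0),(403,94,64),(403,103,64),(444,96,64),(444,107,64)): print(L(wpix2world(c,u,v,z)))
delta([480,-284,190],-5.7)
E
```

```text
clock 44.43 pos [ 536.1 -202.6  193.7] rpy [ 1.7993e+02 -6.0000e-02 -5.7900e+00] q6 1.31 open 1.001 F [ 1.   0.2 -0.7]
shift mm [ -77.9 -492.1   77.3] twist [ 0.0013 -0.0011 -0.0016] rows 12.08959662431168 0.018473116471213327
[-11.3 -53.7]
[ -9.9 -52. ]
[-15.7 -52.1]
[ -9.1 -80.5]
[-16.5 -80.9]
clock 44.48 pos [ 535.2 -202.3  192.4] rpy [ 1.7996e+02  7.0000e-02 -5.7900e+00] q6 1.31 open 1.002 F [ 0.2  1.1 -0.3]
shift mm [-46.7  86.9   2.5] twist [ 0.0007  0.0012 -0.0015] rows 2.3657762321075735 0.016498487627858268
```

View pics/w26.png

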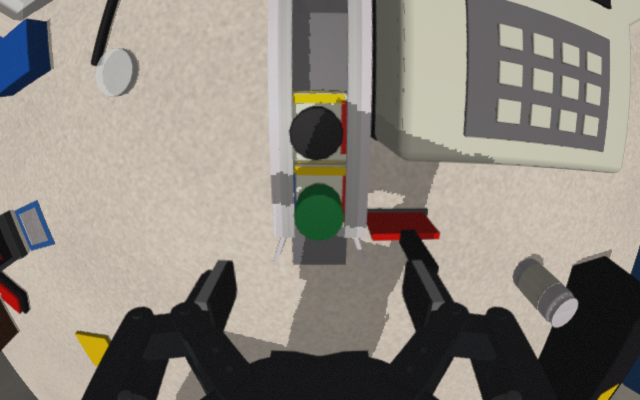

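Request:
jog_arm([
  {"grip": -1,"translation": [-0.016,0.029,0],"twist": [0,0,0]},
  {"grip": -1,"translation": [-0.016,0.029,0],"twist": [0,0,0]},
  {"grip": -1,"translation": [-0.015,0.029,0],"twist": [0,0,0]},
  {"grip": -1,"translation": [0,0,0.01],"twist": [0,0,0]},
  {"grip": -1,"translation": [0,0,0],"twist": [0,0,0]},
  {"grip": -1,"translation": [0,0,0],"twist": [0,0,0]},
])

```text
clock: 44.98
eef_pos: [478.9, -283.4, 180.7]
tcp_rot: [-3.141, 0.004, -0.102]
contact_force: [0.3, -0.2, -0.3]
opening: 0.998
```

```bash
python3 chk.py w27 -5.7
python3 - <<'E'
from h import *
import pickle
c,p,d,s=pickle.load(open('w27.pkl','rb'))
crop(p,200,130,440,360,3,'pics/w27c.png')
E
```

```text
clock 44.98 pos [ 478.9 -283.4  180.7] rpy [-179.94    0.25   -5.84] q6 1.14 open 0.998 F [ 0.3 -0.2 -0.3]
shift mm [ -29.3 -578.1   65.8] twist [-0.0011  0.0044 -0.0024] rows 13.969435107917406 0.04088377882351265
```

View pics/w27c.png

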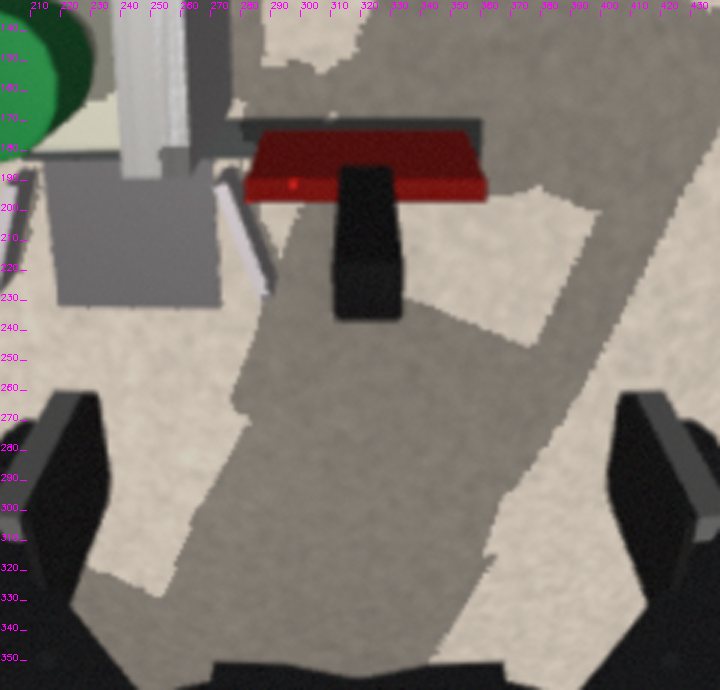

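Run:
```python
from h import *
import pickle
c,p,d,s=pickle.load(open('w27.pkl','rb'))
X=wpix2world(c,322.7,226.7,136);print(X)
delta([X[0],X[1],97],-5.7)
```

```text
[ 479.93942213 -285.30651045  136.        ]
clock 45.03 pos [ 479.5 -283.3  181.2] rpy [-179.96    0.2    -5.78] q6 1.14 open 1.000 F [ 0.9 -0.1 -0.1]
shift mm [ 0.9  2.  84.2] twist [-0.0006  0.0035 -0.0015] rows 2.0203806144058065 0.031088946523763785
```

Request:
jog_arm([
  {"grip": -1,"translation": [0.001,0.002,0.015],"twist": [0,0.003,0]},
  {"grip": -1,"translation": [0,0,0.02],"twist": [0,0,0]},
  {"grip": -1,"translation": [0,0,0.02],"twist": [0,0,0]},
  {"grip": -1,"translation": [0,0,0.018],"twist": [0,0,0]},
  {"grip": -1,"translation": [0,0,0.01],"twist": [0,0,0]},
  {"grip": -1,"translation": [0,0,0],"twist": [0,0,0]},
  {"grip": -1,"translation": [0,0,0],"twist": [0,0,0]},
])

```text
clock: 45.62
eef_pos: [480.9, -285.6, 99.0]
tcp_rot: [3.142, -0.0, -0.1]
contact_force: [-0.4, -0.5, 0.3]
opening: 1.003
```

Request:
jog_arm([
  {"grip": 1,"translation": [0,0,0],"twist": [0,0,0]},
  {"grip": 1,"translation": [0,0,0],"twist": [0,0,0]},
  {"grip": 1,"translation": [0,0,0],"twist": [0,0,0]},
  {"grip": 1,"translation": [0,0,0],"twist": [0,0,0]},
  {"grip": 1,"translation": [0,0,0],"twist": [0,0,0]},
  {"grip": 1,"translation": [0,0,0],"twist": [0,0,0]},
  {"grip": 1,"translation": [0,0,0],"twist": [0,0,0]},
  {"grip": 1,"translation": [0,0,0],"twist": [0,0,0]},
  {"grip": 1,"translation": [0,0,0],"twist": [0,0,0]},
  {"grip": 1,"translation": [0,0,0],"twist": [0,0,0]},
], squeeze=40)

```text
clock: 46.45
eef_pos: [480.7, -286.4, 99.5]
tcp_rot: [3.141, -0.001, -0.101]
contact_force: [-0.6, 0.7, 5.9]
opening: 0.183
```

```bash
python3 chk.py w28 -5.7
python3 - <<'E'
from h import *
delta([488.4,-197.5,98],-5.7)
E
```

```text
clock 46.45 pos [ 480.7 -286.4   99.5] rpy [ 1.7996e+02 -9.0000e-02 -5.7900e+00] q6 1.13 open 0.183 F [-0.6  0.7  5.9]
shift mm [ -31.2 -580.9  -16.7] twist [ 0.0007 -0.0015 -0.0016] rows 13.955758723030042 0.018483046459064772
clock 46.50 pos [ 480.7 -286.4   99.5] rpy [ 1.7996e+02 -8.0000e-02 -5.7900e+00] q6 1.13 open 0.181 F [-2.1  1.   5.7]
shift mm [ -1.3 -89.2   1.4] twist [ 0.0007 -0.0015 -0.0016] rows 2.13952542793152 0.018329417299200946
```

View pics/w28.png

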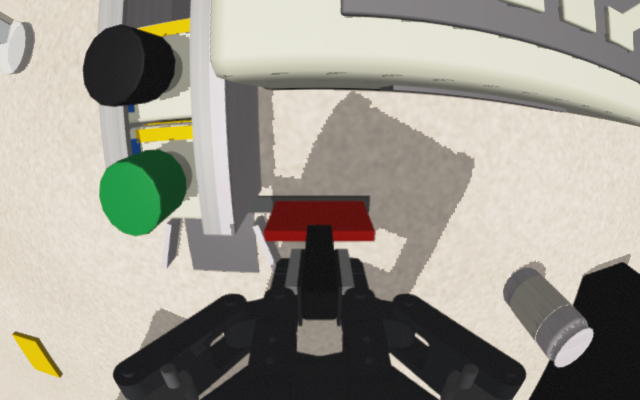

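Request:
jog_arm([
  {"grip": 1,"translation": [0,-0.004,0],"twist": [0,0,0]},
  {"grip": 1,"translation": [0,-0.009,0],"twist": [0,0,0]},
  {"grip": 1,"translation": [0,-0.009,0],"twist": [0,0,0]},
  {"grip": 1,"translation": [0,-0.009,0],"twist": [0,0,0]},
  {"grip": 1,"translation": [0,-0.009,0],"twist": [0,0,0]},
  {"grip": 1,"translation": [0,-0.009,0],"twist": [0,0,0]},
  {"grip": 1,"translation": [0,-0.009,0],"twist": [0,0,0]},
  {"grip": 1,"translation": [0,-0.009,0],"twist": [0,0,0]},
  {"grip": 1,"translation": [0,-0.009,0],"twist": [0,0,0]},
  {"grip": 1,"translation": [0,-0.006,0],"twist": [0,0,0]},
])

```text
clock: 47.33
eef_pos: [489.1, -204.2, 99.5]
tcp_rot: [3.141, -0.002, -0.101]
contact_force: [-2.8, -2.5, 6.1]
opening: 0.186
```

```bash
python3 chk.py w29 -5.7
python3 - <<'E'
from h import *
delta([488.4,-197.5,98],-5.7)
E
```

```text
clock 47.33 pos [ 489.1 -204.2   99.5] rpy [ 1.7994e+02 -1.0000e-01 -5.7700e+00] q6 1.27 open 0.186 F [-2.8 -2.5  6.1]
shift mm [ -31.1 -498.3  -16.8] twist [ 0.001  -0.0018 -0.0013] rows 11.979320597982053 0.018982579201299348
clock 47.38 pos [ 489.1 -203.4   99.5] rpy [ 1.7998e+02 -1.0000e-01 -5.7700e+00] q6 1.27 open 0.180 F [-0.4  2.7  6. ]
shift mm [-1.3 -5.8  1.5] twist [ 0.0004 -0.0017 -0.0013] rows 0.14764829976714372 0.017389604879360795
```

View pics/w29.png

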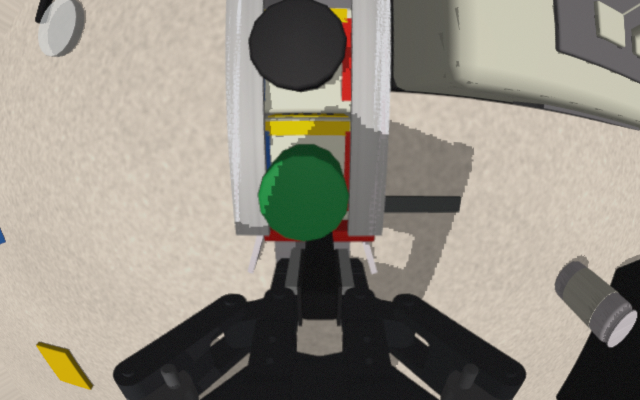

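Request:
jog_arm([
  {"grip": 1,"translation": [0,-0.0015,0],"twist": [0,0,0]},
  {"grip": 1,"translation": [0,-0.0015,0],"twist": [0,0,0]},
  {"grip": 1,"translation": [0,-0.001,0],"twist": [0,0,0]},
  {"grip": 1,"translation": [0,-0.001,0],"twist": [0,0,0]},
  {"grip": 1,"translation": [0,0,0],"twist": [0,0,0]},
])

```text
clock: 47.8
eef_pos: [489.5, -199.6, 99.5]
tcp_rot: [3.141, -0.002, -0.101]
contact_force: [-0.9, 0.2, 7.3]
opening: 0.179
```

Request:
jog_arm([
  {"grip": 1,"translation": [0,-0.001,0],"twist": [0,0,0]},
  {"grip": 1,"translation": [0,-0.001,0],"twist": [0,0,0]},
  {"grip": 1,"translation": [0,0,0],"twist": [0,0,0]},
])

```text
clock: 48.05
eef_pos: [489.7, -198.1, 99.4]
tcp_rot: [3.14, -0.002, -0.101]
contact_force: [-1.2, -2.3, 6.2]
opening: 0.18
```

```bash
python3 chk.py w30 -5.7
python3 - <<'E'
from h import *
import pickle
delta([488.4,-197.5,98],-5.7)
c,p,d,s=pickle.load(open('w30.pkl','rb'))
crop(p,220,150,420,300,4,'pics/w30c.png')
E
```

```text
clock 48.05 pos [ 489.7 -198.1   99.4] rpy [ 1.7992e+02 -1.0000e-01 -5.7700e+00] q6 1.29 open 0.180 F [-1.2 -2.3  6.2]
shift mm [ -31.  -492.1  -17. ] twist [ 0.0015 -0.0017 -0.0012] rows 11.831555344259623 0.020405337603895075
clock 48.10 pos [ 489.7 -198.    99.5] rpy [ 1.7992e+02 -1.0000e-01 -5.7800e+00] q6 1.29 open 0.180 F [-2.6 -3.3  5.8]
shift mm [-1.4 -0.4  1.5] twist [ 0.0013 -0.0018 -0.0013] rows 0.04928959494031601 0.020584016290719827
```

View pics/w30c.png

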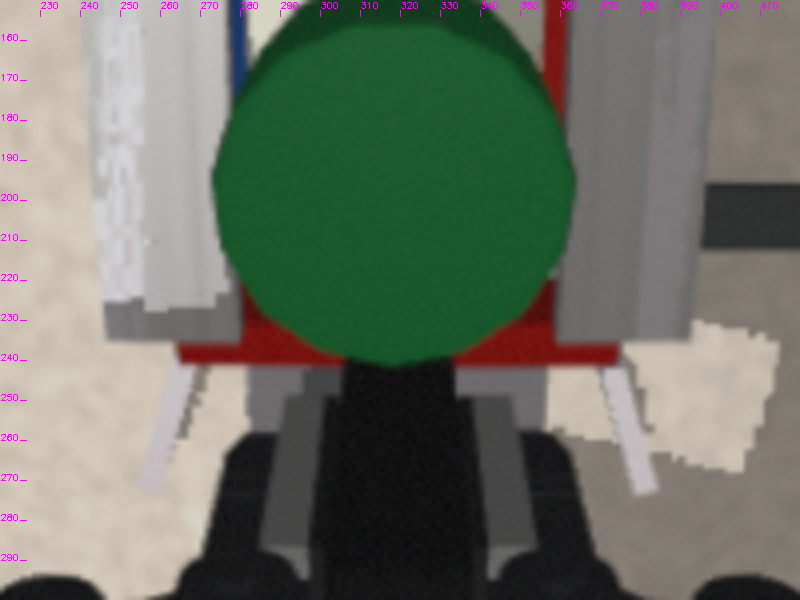

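Request:
jog_arm([
  {"grip": 1,"translation": [0,-0.0008,0],"twist": [0,0,0]},
  {"grip": 1,"translation": [0,0,0],"twist": [0,0,0]},
  {"grip": 1,"translation": [0,0,0],"twist": [0,0,0]},
])

```text
clock: 48.35
eef_pos: [489.7, -198.0, 99.5]
tcp_rot: [3.139, -0.002, -0.1]
contact_force: [-2.4, -7.3, 5.6]
opening: 0.182
```

Request:
jog_arm([
  {"grip": 1,"translation": [0,-0.0008,0],"twist": [0,0,0]},
  {"grip": 1,"translation": [0,0,0],"twist": [0,0,0]},
  {"grip": 1,"translation": [0,0,0],"twist": [0,0,0]},
])

```text
clock: 48.6
eef_pos: [489.8, -197.9, 99.5]
tcp_rot: [3.138, -0.002, -0.1]
contact_force: [-3.5, -12.3, 5.2]
opening: 0.182
```

Request:
jog_arm([
  {"grip": 1,"translation": [0,0.0013,0],"twist": [0,0,0]},
  {"grip": 1,"translation": [0,0,0],"twist": [0,0,0]},
  {"grip": -0.4,"translation": [0,0,0],"twist": [0,0,0]},
  {"grip": -0.4,"translation": [0,0,0],"twist": [0,0,0]},
  {"grip": -0.4,"translation": [0,0,0],"twist": [0,0,0]},
  {"grip": -0.4,"translation": [0,0,0],"twist": [0,0,0]},
  {"grip": -0.4,"translation": [0,0,0],"twist": [0,0,0]},
  {"grip": -0.4,"translation": [0,0,0],"twist": [0,0,0]},
])

```text
clock: 49.27
eef_pos: [489.5, -197.2, 98.9]
tcp_rot: [3.141, -0.001, -0.101]
contact_force: [-0.2, 0.5, -0.2]
opening: 0.704
```

Request:
jog_arm([
  {"grip": -0.4,"translation": [0,0,-0.008],"twist": [0,0,0]},
  {"grip": -0.4,"translation": [0,0,-0.016],"twist": [0,0,0]},
  {"grip": -0.4,"translation": [0,0,-0.025],"twist": [0,0,0]},
  {"grip": -0.4,"translation": [0,0,-0.025],"twist": [0,0,0]},
  {"grip": -0.4,"translation": [0,0,-0.025],"twist": [0,0,0]},
  {"grip": -0.4,"translation": [0,0,-0.02],"twist": [0,0,0]},
  {"grip": -0.4,"translation": [-0.02,0,-0.01],"twist": [0,0,0]},
  {"grip": -0.4,"translation": [-0.02,0,0],"twist": [0,0,0]},
  {"grip": -0.4,"translation": [0,0,0],"twist": [0,0,0]},
  {"grip": -0.4,"translation": [0,0,0],"twist": [0,0,0]},
])

```text
clock: 50.1
eef_pos: [449.2, -193.2, 228.8]
tcp_rot: [3.141, -0.002, -0.101]
contact_force: [-0.6, -0.2, 0.5]
opening: 0.7
```

```bash
python3 chk.py w31 -5.7
python3 - <<'E'
from h import *
import pickle
p,d=r.grab_frame('scene');crop(p,120,240,330,400,3,'pics/s31.png')
c,p,d,s=pickle.load(open('w31.pkl','rb'))
crop(p,220,60,420,260,3,'pics/w31c.png')
E
```

```text
clock 50.10 pos [ 449.2 -193.2  228.8] rpy [ 1.7996e+02 -1.2000e-01 -5.8100e+00] q6 1.26 open 0.700 F [-0.6 -0.2  0.5]
shift mm [   9.2 -491.5  112.7] twist [ 0.0008 -0.0021 -0.0019] rows 12.09444639009327 0.02336343835587782
```

View pics/w31c.png

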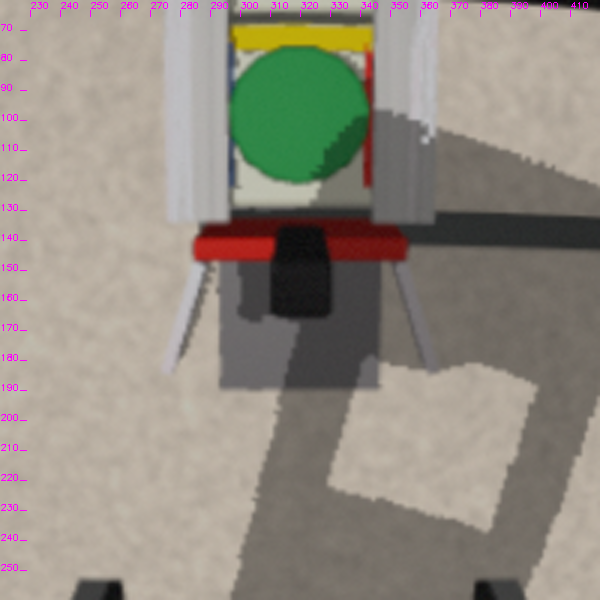

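View pics/s31.png

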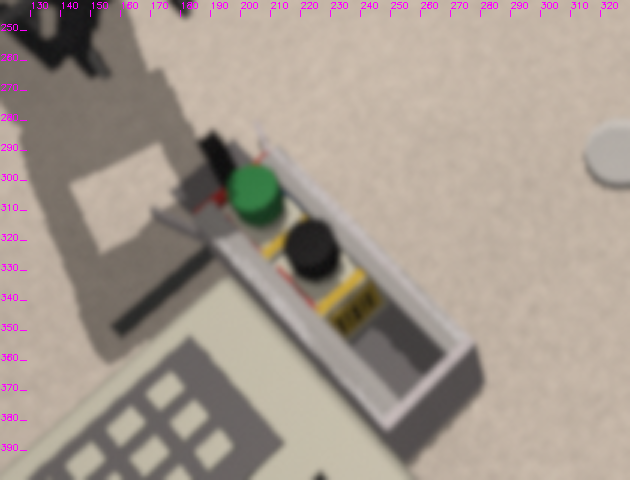

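View pics/w31.png

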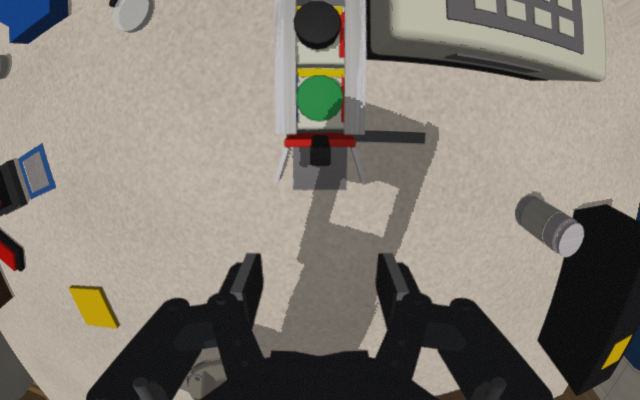

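Run:
```python
from h import *
p,d=r.grab_frame('top'); cv2.imwrite('pics/t32.png',p[:,:,::-1])
```

```text
(no output)
```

View pics/t32.png

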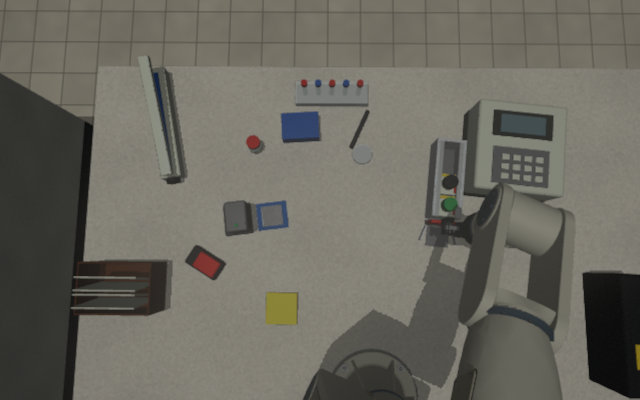

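The top view shows both caps inside the lane at (450,182) and (449,204). The gate is shut, the other things have not moved, and no orange bottle is visible.

```bash
python3 -c "
from rig import r
print(r.sign_off())"
```

```text
the job is handed in; nothing more can be done
None
```

I registered both bottles, loaded them into the lane and shut the gate. I handed the job in at about 50 s of the 210 s. Only the black-cap and green-cap bottles were there; no camera view showed an orange one.

- **Reading:** I took black first, then green. Each was held at the reading point with red, then yellow, then blue facing the window, about 2.5 s per side. In the wrist pictures the position was within about 2 mm and the squareness within about 1°. I saw no slip and no knocked bottle.
- **Loading:** Both bottles stand upright in the lane, black ahead of green, with green about 5 mm inside the lane's mouth.
- **Gate:** I pushed it until it met its stop: the force rose to about 12 N with no further movement. After release the gate sits centred on the lane to within about 1 mm.
- **Last check:** The robot was clear of everything, and the other things on the bench were where they started.
- **Disagreement:** The top camera put things about 3–6 mm away from where the wrist camera did. I used the wrist camera, and the grasps and the fit in the lane agreed with it.

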